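# Hang the lift-off door on the stockroom lock-up

## Task

The blue door of the little green lock-up cupboard is still strapped in its wooden transit cradle: slide the yellow keeper all the way clear, swing the red bar well aside, then draw the door out of the cradle. Hang it upright on the cupboard by lowering both hinge sockets onto the two upright pintles until they are fully down, and let go; it may be left at any opening angle. Do not put the door down on the counter, and leave the glue bottle, the mug and the books where they stand.

Things in the scene. Friction and masses are not known exactly. Their poses are not given: they have to be found in the camera images.
- cupboard: fixed green cupboard, 140 deep (x) x 172 wide (y) x 200 high mm; origin at the centre of its underside; its open front looks along its own -x, roughly away from the robot; yaw varies. Two steel brackets (20 wide, 6 thick) stick out of the front near the own +y edge, each with an upright brass pintle. Pintle axis: 16 mm before the front face, 74 mm to +y of the middle
- pintle_low (a point): foot of the lower pintle, on its axis, on the lower bracket's top (z 45 mm); axes as the cupboard. Both pintles: 8.4 mm in diameter, 21 mm tall, the top 8 mm tapering to 2.6 mm. The upper bracket is right above it: bring the door in sideways, 25 to 55 mm above its seated height, then lower it
- pintle_high (a point): foot of the upper pintle, on its axis, on the upper bracket's top (z 135 mm, 90 mm over the lower one); axes as the cupboard
- door: loose blue door, panel 140 wide (own x) x 14 thick (y) x 160 high (z) mm, 0.28 to 0.44 kg; origin at the middle of its underside. Own z is up when hung, +x to the hinge edge, +y to the outside face (black pull knob there, 16 wide, 18 long, at x -55, z 80). In the cradle its z leans 30 degrees from vertical and it comes out only along its own z
- socket_low (a point): centre of the lower opening of the lower socket (door x 80, y 0, z 15 mm); axes as the door. Both sockets are steel tubes beside the hinge edge, 20 mm outside, 12 mm bore, open through, 22 mm high; seated, their undersides rest on the brackets
- socket_high (a point): centre of the lower opening of the upper socket (door x 80, y 0, z 105 mm); axes as the door
- door_top (a point): middle of the door panel's top edge (door x 0, y 0, z 160 mm); axes as the door. Pinch the door here across its 14 mm thickness, tool leaned as the door; its centre of mass is near x +2 mm
- cradle: fixed wooden cradle, 170 x 250 mm base, 220 mm high; origin on the counter 185 mm to own -x of the ledge the door stands on; own z vertical, own +x the level direction the door's +y face looks to. A back board ends 55 mm below the door's top edge (along the slope); 35 mm lips hold it below with 2 mm play: draw it 50 mm or more along the slope before turning. Latch post beside the door's -x edge
- keeper (a joint): travel of the yellow sliding keeper in m: starts at 0 to 0.008 (behind the red bar, blocking its swing), stop at 0.050 (clear; the bar passes from 0.043). It slides along the door's own -x (the cradle's +y), away from the door, and stays where left; 1.5 N friction
- keeper_knob (a point): tip of the keeper's round yellow knob, 12 mm in diameter, 28 mm tall, standing along the point's own z (leaned 30 degrees as the door); own +y is the way it slides clear, own x is the door's +y direction
- bar (a joint): angle of the red swing bar in rad: 0 = lying 6 mm above the door's top edge, locking it in; it turns about its pivot (the door's z direction), right-handed, its free end going to the door's +y side; stop at 1.5, well aside from 1.0; blocked by the keeper until that is clear; stays where left (0.05 N m friction)
- bar_knob (a point): tip of the bar's round red knob, 12 mm in diameter, 28 mm tall, standing along the point's own z, 82 mm from the pivot; the point's own -y points from the pivot to the knob; with the bar swung aside its tip stands about 250 mm above the counter
- bar_pivot (a point): on the bar's pivot axis, on the bar's upper face (28 mm lower, along own z, than the knob tip); turns with the bar; own z is the pivot axis
- glue: loose white glue bottle, 44 mm in diameter, 140 mm tall, standing in front of the cupboard; origin at the centre of its underside
- mug: loose blue cup, 72 mm in diameter, 85 mm tall, standing on the cupboard's top; origin at the centre of its underside
- books: loose pile of two books, 110 x 154 x 44 mm, on the counter on the robot's side of the cradle, under the leaning door; origin at the centre of its underside
Mind the look-alikes: they are no part of the job. Of the things shaped like the door, the blue one is meant.

How it is judged:
On the way, in this order (a step that is already met when the one before it is completed fails the run):
1. the keeper is slid clear while the bar is still shut (value of joint keeper above 0.043 m and value of joint bar below 0.4 rad), for 0.1 s.
2. the bar is swung aside (value of joint bar above 1 rad), for 0.1 s.
3. the door is drawn out of the cradle (distance of door from where it was at the start of the episode above 0.06 m), for 0.1 s.
At the end, for the whole second after the job is handed in: both sockets sit on their pintles: within 4 mm of the axis and within 4 mm of resting on the brackets; the door is upright within 0.08 rad, at rest and released, at any opening angle (horizontal distance between socket_low and pintle_low below 0.004 m and horizontal distance between socket_high and pintle_high below 0.004 m and z of socket_low in the frame of pintle_low below 0.004 m and z of socket_high in the frame of pintle_high below 0.004 m and angle between door's own z axis and vertical below 0.08 rad and linear speed of door below 0.03 m/s and angular speed of door below 0.2 rad/s); the robot touches nothing.
It fails at once if the door is put down or dropped on the counter (its lower edge, lower socket or top edge down to counter level) (height (world z) of door below 0.01 m or height (world z) of any of socket_low, door_top below 0.012 m).
It fails at once if the glue bottle is shifted over 30 mm or tipped (distance of glue from where it was at the start of the episode above 0.03 m or angle between glue's own z axis and vertical above 0.35 rad).
It fails at once if the mug is shifted over 30 mm or tipped (distance of mug from where it was at the start of the episode above 0.03 m or angle between mug's own z axis and vertical above 0.35 rad).
It fails at once if the books are shifted over 30 mm (distance of books from where it was at the start of the episode above 0.03 m).
It also fails if it takes over 66 s, if anything falls off the work surface, if the arm or the gripper's body presses on something with over 40 N, if the wrist force passes 120 N, or if a joint passes its speed limit or range.

## Robot

A 7-joint arm with a two-finger parallel gripper is mounted at the origin on the work surface. World frame = base frame: x ahead of the robot, y to its left, z up, the work surface at z = 0. Lengths are in m, angles in rad, forces in N, time in s.
With the tool pointing down it reaches from about 0.35 to 0.9 m from the base axis. Payload 8.1 kg.
Tool frame: the origin (TCP) lies on the centre line of the jaws, within the pads' length; the fingertips stand 14 mm ahead of it and the grasp point (between the pads) lies 5 mm behind it; z points along the fingers, y is the direction in which the jaws open and shut (so a half turn about z gives the same grasp; the last joint's range is limited). The gripper opens to 92 mm and grips with 3 to 60 N. Pads are 19 mm wide; open, the fingers measure 130 mm over their backs; the gripper's body (75 mm by 190 mm) begins 47 mm behind the grasp point.
Start: joints at [-1.416, 0.434, 0.025, 1.573, -0.012, 1.134, -0.075], TCP at [0.159, 0.604, 0.241] pointing down, gripper open.
Joint ranges: [-2.62, 2.62], [-0.44, 2.09], [-1.27, 1.32], [0.08, 2.57], [-1.32, 4.46], [0.12, 2], [-2.74, 2.74]. Speed limits (rad/s): [2.22, 2.22, 3.01, 3.01, 3.14, 3.14, 3.14].

## Interface

Orientations are given as a rotation vector (axis times angle).
In Python, from cell import arm, optics gives the robot as it stands.
- The arm moves only by the shell command python3 -m creep 'ROWS' [FORCE]. ROWS is JSON, a list of rows, each an object with "translation": the shift along the tool's x, y, z in m, a list of three; "rot": the turn, a rotation vector about the tool's x, y, z in degrees, a list of three; "jaw": the finger opening in m, from 0 to 0.0918. In form: [{"translation": [x, y, z], "rot": [wx, wy, wz], "jaw": jaw}, ...]. A call has 1 to 12 rows; each row shifts and turns the commanded pose from where the row before left it, along the tool's axes as they then stand; what a row does not reach is not made up. A row lasts 1/12 s, in which the tool goes at most 41.7 mm and 7.16 degrees, less where a joint would pass 70% of its speed; a pose out of reach is approached as far as the arm can. A call is refused whole if a number of a shift passes 0.0417 or a number of a turn 7.16, either way. A call with a gripper value outside its range is refused whole. The fingers move at their own pace and stop on an object; FORCE is the grip in N (left out, the last holds). Time passes only in rows, so rows that do not move let the fingers close. It gives the time, the measured TCP pose, the force and the opening at its end, in the units of the state.
- arm.observe(): the state, without advancing time (a new reading comes with each control period).
- optics.get_image(name): name is "side" or "top"; returns the picture (480x640x3 uint8, red, green, blue); there is no depth.
- optics.camera_info(name): a dict with "fx", "fy", "cx", "cy" (pixels), "k1" (the pictures are not rectified: a ray, as slopes to the right and down, at radius r is drawn at 1 + k1 r^2 times it, then the intrinsics apply), "R" (3x3) and "t" (3): a world point X has camera coordinates R X + t. Camera axes: x right, y down, z forward; pixel columns grow to the right and rows downward; lengths in m; the calibration is good to about 2 mm. A picture is of the moment at which its call begins. camera_info takes no time and is no camera call.
- arm.sign_off(): hands the job in, once; it reports no verdict.
Trained networks look in the newest picture that a camera, given by its name, has taken for a name from the list of things; names that differ only in an ending like _2 or _b are one class to them, and where a whole thing is asked for, a point or a joint stands for the part that bears it (a point fixed in the world has none). Each returns a list of dicts, best first, with "score" (0 to 1); they miss things now and then, are a little off and sometimes report something else, mostly with a low value. They report only what shows in the picture. A call takes as long as a camera call. They do not tell look-alikes from the thing itself.
- optics.boxes_of(camera, thing): "location" ([column, row] in pixels, amid what is visible of it).
- optics.pinpoint(camera, thing): "location" ([column, row] in pixels: a listed point, or the origin of a listed thing).
The state is a dict: "clock": time; "joints": joint angles; "dq": joint speeds; "joint_efforts": joint torques, N m; "position": TCP position; "ee_rot": TCP orientation; "force": force on the tool from outside, world axes, zero at the start; "ft_torque": the same for the moment, N m; "width": opening from 0.0 (shut) to 1.0 (fully open).
Only numpy, scipy, OpenCV 4.12 (cv2) and the standard library are available. Lean on these libraries where they do the work, as an engineer would, in place of code of your own. Each camera call takes 0.05 s, during which the arm holds its last target.

## Working session

There is one attempt and no reset: what is moved stays moved. The work goes in short steps, Python scripts to look and compute and a shell command to move; the robot and the scene stay as the last step left them, time stands still between calls to the robot, and variables do not carry over. Pictures are saved under pics/ and viewed, and the job is handed in when it is done.

```bash
ls; mkdir -p pics; python3 - <<'E'
from cell import arm, optics
import cv2
print(arm.observe())
for n in ("side","top"):
    im=optics.get_image(n); cv2.imwrite(f"pics/{n}0.png",im[:,:,::-1]); print(n,optics.camera_info(n))
E
```

```text
pics
{'clock': 0.0, 'joints': array([-1.41564421,  0.43525553,  0.02494996,  1.57412262, -0.01159755,
        1.13400702, -0.07510196]), 'dq': array([-0.00143838, -0.00032784,  0.001912  , -0.00219096,  0.00070681,
       -0.00010829, -0.00040341]), 'joint_efforts': array([-9.94705510e-05, -6.67853880e+01,  9.85044390e-01, -3.14459217e+01,
       -6.04538270e-02,  4.28435532e-02,  1.57441827e-04]), 'position': array([0.15923048, 0.60384939, 0.23991461]), 'ee_rot': array([-4.03825171e-01, -3.11545860e+00,  2.58576005e-03]), 'force': array([-0.04301326, -0.02848078,  0.59258331]), 'ft_torque': array([ 0.02513463, -0.00663911, -0.01796474]), 'width': 0.9982015279249896}
side {'fx': 456.43809921455465, 'fy': 456.43809921455465, 'cx': 316.83350449268494, 'cy': 241.53594709285846, 'k1': -0.07005795528198037, 'R': array([[ 0.81639977, -0.57722161, -0.01751075],
       [-0.34952998, -0.46976964, -0.81064498],
       [ 0.45969578,  0.66793091, -0.58527608]]), 't': array([-0.43207738,  0.24806493,  1.11290949])}
top {'fx': 492.3926565731034, 'fy': 492.3926565731034, 'cx': 324.57333961081645, 'cy': 237.179826106922, 'k1': -0.0630129433109674, 'R': array([[-0.02593559, -0.99963756, -0.00721727],
       [-0.9954789 ,  0.02648626, -0.0912153 ],
       [ 0.0913734 ,  0.00481892, -0.99580504]]), 't': array([-0.0948292 ,  0.47327339,  1.27320323])}
```

View pics/side0.png

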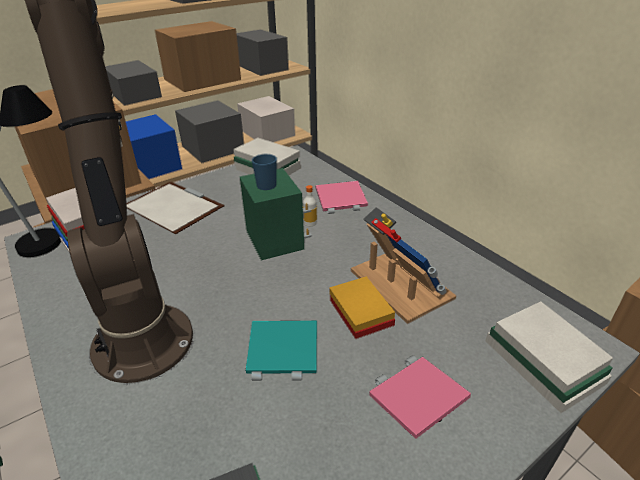

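View pics/top0.png

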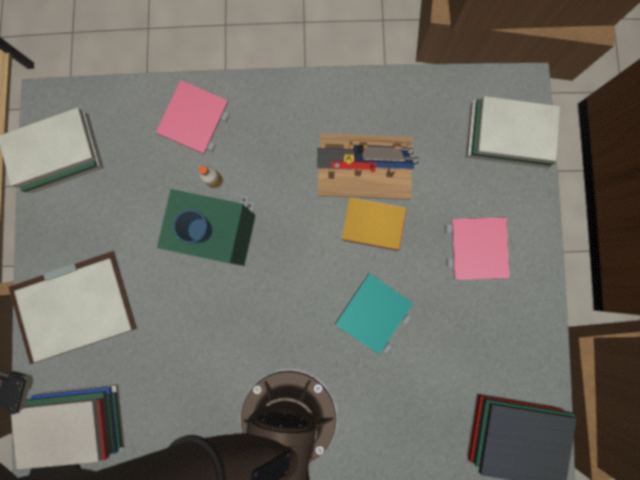

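Both views: the blue door leans in the cradle (side ~(420,265), top ~(385,155)). The cupboard with the mug is at top ~(205,228), and the glue is at top (208,176). The look-alike doors are pink and teal, lying flat.

```bash
cat > h.py <<'E'
import numpy as np, cv2
from scipy.spatial.transform import Rotation as Rn
from scipy.optimize import least_squares
from cell import arm, optics
CI={n:optics.camera_info(n) for n in("side","top")}
def proj(n,X):
    c=CI[n]; p=np.atleast_2d(X)@np.array(c["R"]).T+c["t"]; s=p[:,:2]/p[:,2:]
    s=s*(1+c["k1"]*(s**2).sum(1,keepdims=True))
    return s*[c["fx"],c["fy"]]+[c["cx"],c["cy"]]
def tri(uv):
    f=lambda X:np.concatenate([(proj(n,X)[0]-p) for n,p in uv.items()])
    r=least_squares(f,[0.5,0,0.1]); return r.x,np.abs(r.fun).max()
E
python3 - <<'E'
from h import *
for n in("side","top"): optics.get_image(n)
for th in ["keeper_knob","bar_knob","bar_pivot","door_top","door","socket_low","socket_high","pintle_low","pintle_high","cradle","cupboard","glue","mug","books"]:
    d={}
    for n in("side","top"):
        r=optics.pinpoint(n,th); print(th,n,[(np.round(q["location"],1).tolist(),round(q["score"],2)) for q in r[:4]])
        if r:d[n]=np.array(r[0]["location"])
    if len(d)==2:
        X,e=tri(d);print("   ",X.round(4),"err px",round(e,2))
print(arm.observe()["clock"])
E
```

```text
keeper_knob side [([383.3, 215.0], 0.47)]
keeper_knob top [([198.8, 229.5], 0.62), ([346.3, 162.0], 0.45)]
    [0.6283 0.1496 0.0234] err px 68.26
bar_knob side [([390.7, 230.9], 0.48)]
bar_knob top [([201.4, 231.9], 0.75), ([375.3, 169.4], 0.61)]
    [ 0.6462  0.1518 -0.0514] err px 71.27
bar_pivot side [([377.2, 223.4], 0.71), ([272.7, 240.9], 0.55)]
bar_pivot top [([337.5, 162.8], 0.64), ([417.0, 156.4], 0.24)]
    [ 0.6299 -0.1421  0.1763] err px 0.61
door_top side [([406.8, 242.9], 0.97), ([364.4, 193.9], 0.85), ([314.9, 345.7], 0.75), ([389.5, 411.8], 0.57)]
door_top top [([392.0, 286.5], 0.87), ([203.4, 91.1], 0.83), ([383.0, 165.8], 0.64), ([482.1, 279.4], 0.55)]
    [ 0.4258 -0.3056  0.2767] err px 47.8
door side [([249.5, 352.4], 0.98), ([446.2, 376.6], 0.9), ([422.4, 274.5], 0.87), ([319.3, 198.6], 0.71)]
door top [([184.0, 141.7], 0.85), ([353.5, 336.6], 0.82), ([476.2, 217.8], 0.65), ([379.5, 147.6], 0.58)]
    [ 0.9427  0.809  -1.409 ] err px 50.98
socket_low side [([248.1, 374.4], 0.95), ([329.2, 210.7], 0.95), ([412.5, 356.9], 0.8), ([443.2, 289.0], 0.56)]
socket_low 
[... 509 characters left out ...]
.21)]
    [0.6528 0.0304 0.0217] err px 46.94
pintle_high side [([306.1, 209.5], 0.68), ([421.4, 274.8], 0.25)]
pintle_high top [([243.6, 199.0], 0.75)]
    [0.5574 0.0871 0.1324] err px 0.74
cradle side []
cradle top [([347.0, 157.0], 0.51)]
cupboard side [([273.7, 237.6], 0.69)]
cupboard top []
glue side [([309.1, 222.8], 0.82), ([264.4, 185.8], 0.21)]
glue top [([216.0, 181.4], 0.71)]
    [0.63   0.1831 0.0056] err px 0.67
mug side [([268.4, 187.3], 0.89), ([359.1, 312.0], 0.49)]
mug top [([200.7, 228.0], 0.78)]
    [0.4835 0.176  0.1924] err px 0.07
books side [([361.5, 310.8], 0.91)]
books top [([373.9, 225.1], 0.85), ([383.3, 164.3], 0.51)]
    [ 0.5011 -0.2396  0.0075] err px 0.18
1.6
```

```bash
python3 - <<'E'
import cv2
s=cv2.imread("pics/side0.png");t=cv2.imread("pics/top0.png")
cv2.imwrite("pics/sc.png",cv2.resize(s[195:325,345:465],None,fx=4.5,fy=4.5,interpolation=2))
cv2.imwrite("pics/tc.png",cv2.resize(t[125:205,310:425],None,fx=6.5,fy=6.5,interpolation=2))
cv2.imwrite("pics/tc2.png",cv2.resize(t[150:280,150:270],None,fx=4.5,fy=4.5,interpolation=2))
E
```

```text
(no output)
```

View pics/sc.png

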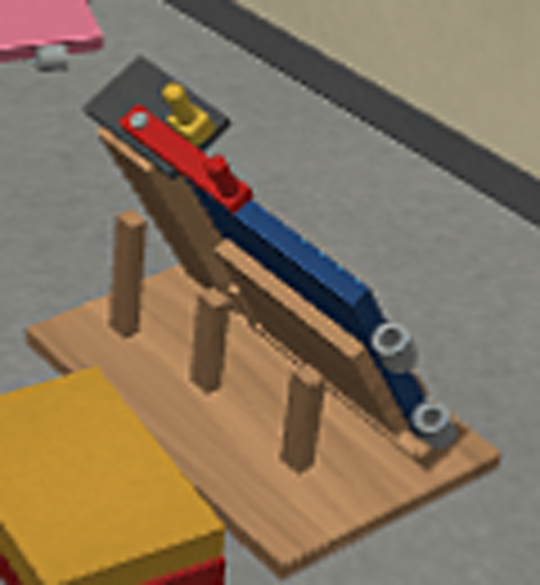

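View pics/tc.png

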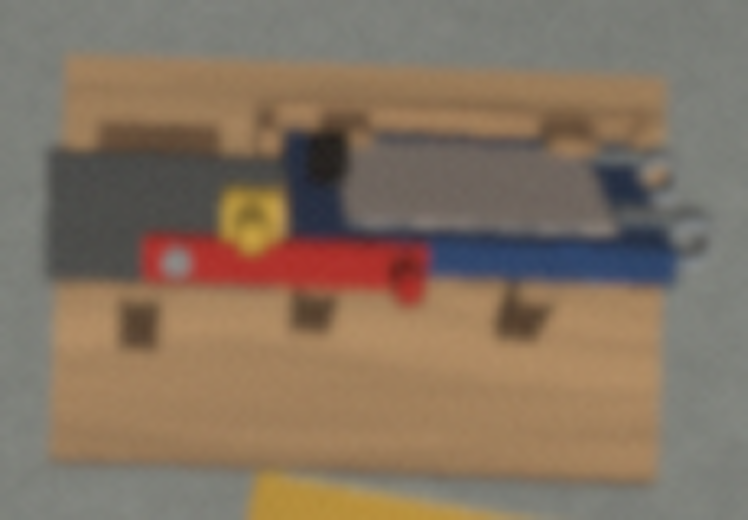

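View pics/tc2.png

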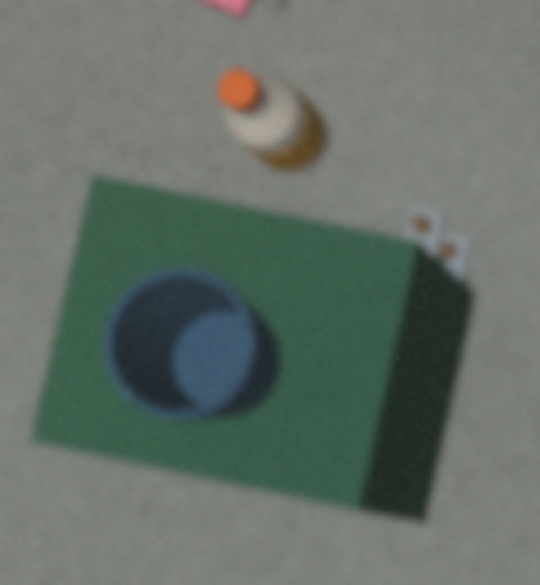

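```bash
cat > fit.py <<'E'
from h import *
# door leaned fit : params x,y,z of origin, yaw
def Rdoor(yaw,lean=np.pi/6):
    return Rn.from_euler("z",yaw)*Rn.from_matrix(np.array([[0,-1,0],[np.cos(lean),0,np.sin(lean)],[-np.sin(lean),0,np.cos(lean)]]).T)
DP=dict(door=[0,0,0],door_top=[0,0,.16],socket_low=[.08,0,.015],socket_high=[.08,0,.105])
obs={"side":dict(door_top=(406.8,242.9),door=(422.4,274.5),socket_low=(443.2,289),socket_high=(434.2,271.6)),
"top":dict(door_top=(383,165.8),door=(379.5,147.6),socket_low=(414.1,148.5),socket_high=(415.8,158.7))}
def f(p,full=False):
    R=Rdoor(p[3]); r=[]
    for n,d in obs.items():
        for k,uv in d.items(): r.append(proj(n,p[:3]+R.apply(DP[k]))[0]-uv)
    return np.array(r) if full else np.ravel(r)
s=least_squares(f,[.7,-.2,.05,0],loss="soft_l1")
print("door",s.x[:3].round(4),"yaw",np.degrees(s.x[3]).round(2));print(f(s.x,True).round(1).tolist())
R=Rdoor(s.x[3]);print({k:(s.x[:3]+R.apply(v)).round(4).tolist() for k,v in DP.items()})
# cupboard
C={"top":[((-.07,.086+0*0,.2),(242.9,204)),((-.07,-.086,.2),(171.1,189.3)),((.07,.086,.2),(230,262.7)),((.07,-.086,.2),(157.8,247.8)),((-.086,.074,.156),(244,199.8)),((-.086,.074,.066),(249.8,205.8))],
"side":[((-.086,.074,.135),(306.1,209.5))]}
def g(p,full=False):
    R=Rn.from_euler("z",p[2]);r=[]
    for n,l in C.items():
        for X,uv in l: r.append(proj(n,R.apply(X)+[p[0],p[1],0])[0]-uv)
    return np.array(r) if full else np.ravel(r)
q=least_squares(g,[.48,.17,0])
print("cup",q.x[:2].round(4),np.degrees(q.x[2]).round(2));print(g(q.x,True).round(1).tolist())
pl=Rn.from_euler("z",q.x[2]).apply([-.086,.074,.045])+[q.x[0],q.x[1],0];print("pintle_low",pl.round(4))
for k,d in dict(pivot={"side":(377.2,223.4),"top":(337.5,162.8)},kk={"side":(383.3,215),"top":(346.3,162)},bk={"side":(390.7,230.9),"top":(375.3,169.4)}).items():
    X,e=tri(d);print(k,X.round(4),round(e,2), "in door frame",R.inv().apply(X-s.x[:3]).round(4))
E
python3 fit.py; sed -n 1,5p /dev/null
python3 - <<'E'
import cv2
s=cv2.imread("pics/side0.png")
cv2.imwrite("pics/sc2.png",cv2.resize(s[145:265,230:330],None,fx=5,fy=5,interpolation=2))
cv2.imwrite("pics/sc3.png",cv2.resize(s[205:245,360:410],None,fx=12,fy=12,interpolation=2))
E
```

```text
door [ 0.7026 -0.2583  0.0411] yaw -2.71
[[-0.8, 0.4], [0.8, 0.2], [-0.2, -0.6], [0.3, -0.2], [2.3, -1.1], [-0.0, -0.2], [-3.5, 1.1], [0.0, 0.3]]
{'door': [0.7026, -0.2583, 0.0411], 'door_top': [0.6227, -0.2545, 0.1796], 'socket_low': [0.6913, -0.3379, 0.0541], 'socket_high': [0.6464, -0.3357, 0.132]}
cup [0.4872 0.1746] 166.61
[[0.8, -0.1], [0.3, -0.4], [0.1, 1.2], [-0.6, 0.4], [-0.6, -0.5], [-0.4, -0.6], [0.5, 0.2]]
pintle_low [0.5538 0.0827 0.045 ]
pivot [ 0.6299 -0.1421  0.1763] 0.61 in door frame [-1.126e-01 -1.000e-04  1.562e-01]
kk [ 0.6243 -0.1629  0.2145] 0.84 in door frame [-0.0916  0.015   0.1915]
bk [ 0.6017 -0.2252  0.2103] 1.83 in door frame [-0.0283 -0.004   0.1977]
```

```bash
cat >> fit.py <<'E'
import sys
if len(sys.argv)>1:
    s0=cv2.imread("pics/side0.png");t0=cv2.imread("pics/top0.png")
    def draw(im,n,x0,y0,x1,y1,f,pts,fn):
        o=cv2.resize(im[y0:y1,x0:x1],None,fx=f,fy=f,interpolation=2)
        for X in pts:
            u=(proj(n,X)[0]-[x0,y0]+.5)*f; cv2.circle(o,tuple(int(v) for v in u),3,(255,0,255),-1)
        cv2.imwrite(fn,o)
    D=lambda X:s.x[:3]+R.apply(X)
    pts=[D((a,b,.16)) for a in(-.07,.07) for b in(-.007,.007)]+[D((a,.007,0)) for a in(-.07,.07)]+[D(DP["socket_low"]),D(DP["socket_high"]),D((-.055,.007,.08))]
    RC=Rn.from_euler("z",q.x[2]);K=lambda X:RC.apply(X)+[q.x[0],q.x[1],0]
    pc=[K((a,b,z)) for a in(-.07,.07) for b in(-.086,.086) for z in (0,.2)]+[K((-.086,.074,z)) for z in(.066,.156)]
    draw(s0,"side",345,195,465,325,4.5,pts,"pics/d1.png");draw(t0,"top",310,125,425,205,6.5,pts,"pics/d2.png")
    draw(s0,"side",230,145,330,265,4.8,pc,"pics/d3.png")
E
python3 fit.py 1 >/dev/null
```

```text
(no output)
```

View pics/d1.png

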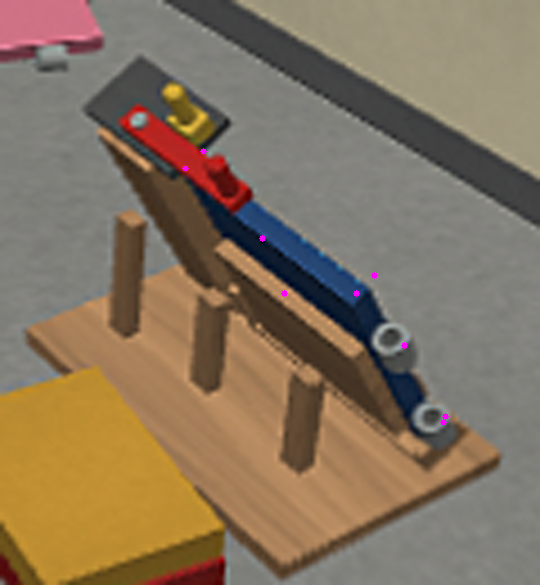

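View pics/d2.png

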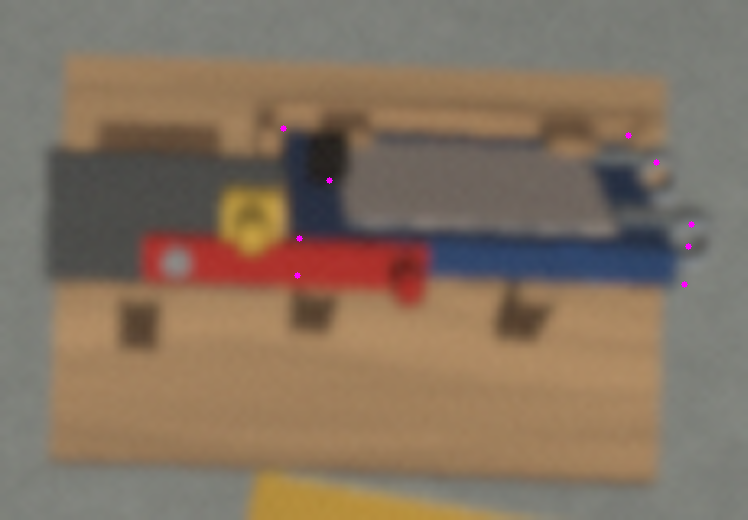

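View pics/d3.png

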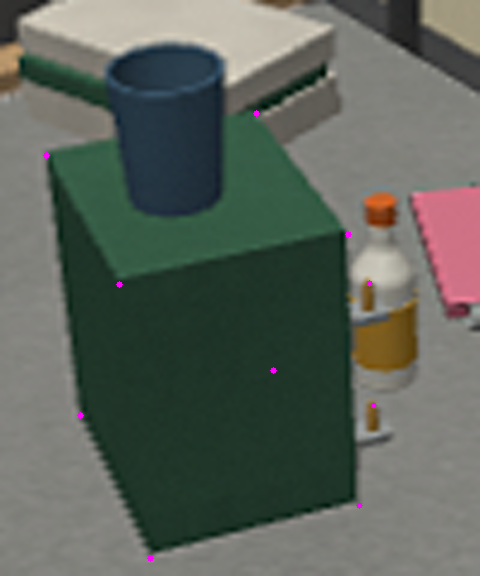

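View pics/sc3.png

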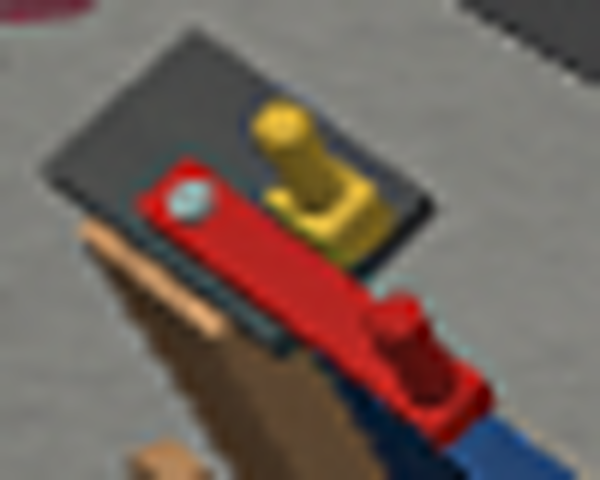

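```bash
python3 - <<'E'
import cv2
s=cv2.imread("pics/side0.png");t=cv2.imread("pics/top0.png")
cv2.imwrite("pics/e1.png",cv2.resize(s[235:300,390:450],None,fx=9,fy=9,interpolation=2))
cv2.imwrite("pics/e2.png",cv2.resize(t[138:178,350:424],None,fx=10,fy=10,interpolation=2))
E
```

```text
(no output)
```

View pics/e1.png

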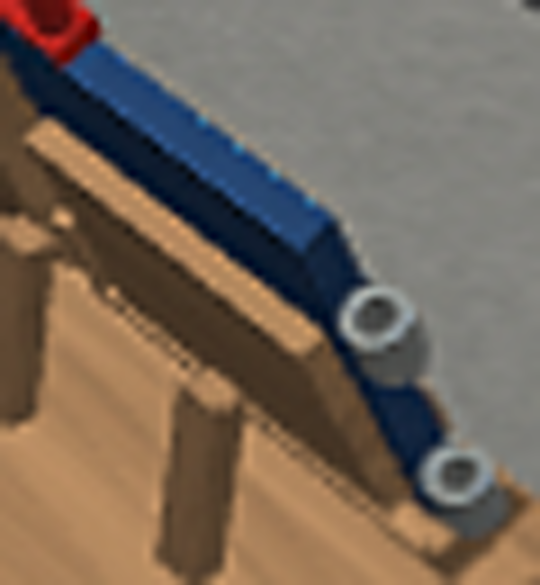

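View pics/e2.png

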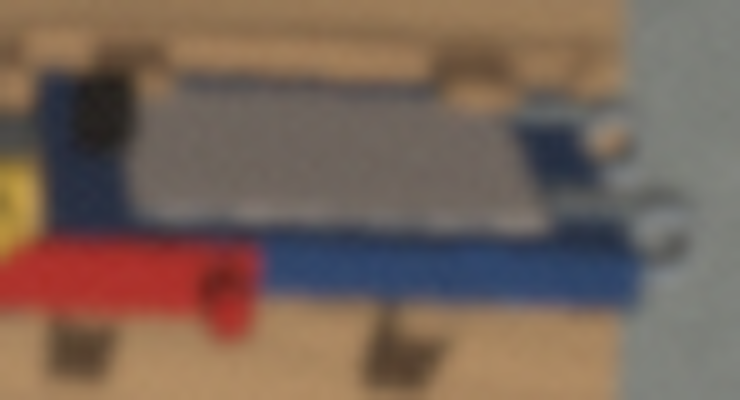

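```bash
cat > fit2.py <<'E'
from h import *
from fit import Rdoor
O=[("side",(.07,.007,.16),(426.2,258.2)),("side",(.07,-.007,.16),(423.4,262.3)),("side",(.08,0,.127),(431.5,269.7)),("side",(.08,0,.037),(440.3,287.2)),
("top",(.07,-.007,.16),(413.2,167.8)),("top",(.07,.007,.16),(413.2,162.3)),("top",(-.07,.007,0),(354,145)),("top",(.08,0,.127),(415.7,160.5)),("top",(.08,0,.037),(410.5,151.2)),("top",(-.055,.025,.08),(359.8,148.7))]
def f(p): return np.array([proj(n,p[:3]+Rdoor(p[3]).apply(X))[0]-u for n,X,u in O]).ravel()
s=least_squares(f,[.7,-.2,.05,0],loss="soft_l1")
if __name__=="__main__":
    print(s.x[:3].round(4),np.degrees(s.x[3]).round(2));print(f(s.x).reshape(-1,2).round(1).tolist())
    R=Rdoor(s.x[3]);D=lambda X:s.x[:3]+R.apply(X)
    print("top",D((0,0,.16)).round(4),R.as_matrix().round(3).tolist())
    for k,d in dict(pivot={"side":(376,221.5),"top":(337.5,165.5)},kk={"side":(383.3,215),"top":(346.3,162)},bk={"side":(392.8,231),"top":(372.8,168.3)}).items():
        X,e=tri(d);print(k,X.round(4),round(e,2),"door frame",R.inv().apply(X-s.x[:3]).round(4))
    for k,X in dict(pivot=(-.11,0,.172),bk=(-.028,0,.2),kk=(-.092,.015,.197)).items(): print(k,[proj(n,D(X))[0].round(1).tolist() for n in("side","top")],D(X).round(4))
E
python3 fit2.py | tail -12
```

```text
pivot [ 0.6299 -0.1421  0.1763] 0.61 in door frame [-1.126e-01 -1.000e-04  1.562e-01]
kk [ 0.6243 -0.1629  0.2145] 0.84 in door frame [-0.0916  0.015   0.1915]
bk [ 0.6017 -0.2252  0.2103] 1.83 in door frame [-0.0283 -0.004   0.1977]
[ 0.7044 -0.2558  0.0305] -2.11
[[1.2, 0.3], [-0.0, 0.3], [0.3, -0.2], [0.2, -0.5], [0.2, 0.4], [0.6, 0.2], [-2.1, 0.0], [-0.1, 1.0], [-0.3, 0.7], [-0.5, -2.8]]
top [ 0.6245 -0.2529  0.169 ] [[-0.037, 0.865, -0.5], [-0.999, -0.032, 0.018], [-0.0, 0.5, 0.866]]
pivot [ 0.6224 -0.1425  0.185 ] 0.03 door frame [-0.1102  0.0027  0.1769]
kk [ 0.6243 -0.1629  0.2145] 0.84 door frame [-0.0899  0.0197  0.2011]
bk [ 0.6081 -0.2218  0.2048] 0.51 door frame [-0.0304  0.0027  0.1997]
pivot [[375.9, 223.3], [337.6, 166.0]] [ 0.6225 -0.1427  0.1794]
bk [[393.2, 232.0], [373.5, 169.9]] [ 0.6055 -0.2241  0.2037]
kk [[381.2, 217.0], [345.7, 162.9]] [ 0.6224 -0.1607  0.2086]
```

```bash
sed -i 's/^print/#print/;s/;print.*//' fit.py; cat > plan.py <<'E'
from h import *
P0=np.array([.7044,-.2558,.0305]); from math import radians
def Rdoor(yaw,lean=np.pi/6):
    return Rn.from_euler("z",yaw)*Rn.from_matrix(np.array([[0,-1,0],[np.cos(lean),0,np.sin(lean)],[-np.sin(lean),0,np.cos(lean)]]).T)
RD=Rdoor(radians(-2.11)); FL=Rn.from_matrix(np.diag([-1.,1,-1]))
D=lambda X:P0+RD.apply(X)
def cur():
    o=arm.observe(); return np.array(o["position"]),Rn.from_rotvec(o["ee_rot"])
def rows(p,R,N,pc=None,Rc=None):
    if pc is None: pc,Rc=cur()
    rel=Rc.inv()*R; T=Rc.inv().apply(p-pc); rv=rel.as_rotvec()
    st=Rn.from_rotvec(rv/N); M=sum((Rn.from_rotvec(rv/N*k).as_matrix() for k in range(N)))
    t=np.linalg.solve(M,T)
    print("N",N,"t",t.round(4).tolist(),"rot",np.degrees(rv/N).round(2).tolist(),"| total T",T.round(4).tolist(),"rot",np.degrees(rv).round(1).tolist())
    q=pc;Q=Rc;l=[]
    for k in range(N): q=q+Q.apply(t);Q=Q*st;l.append(q)
    print("  path mid",l[N//2].round(3),"end",l[-1].round(3))
def st():
    o=arm.observe();p,R=cur();print("t",round(o["clock"],2),"tcp",p.round(4),"F",o["force"].round(1),"w",round(o["width"]*.0918,4),"doorframe",RD.inv().apply(p-P0).round(4),"j",o["joints"].round(2))
E
python3 -m creep '[{"translation":[0,0,-0.04],"rot":[0,0,0],"jaw":0},{"translation":[0,0,-0.04],"rot":[0,0,0],"jaw":0},{"translation":[0,0,-0.04],"rot":[0,0,0],"jaw":0},{"translation":[0,0,-0.04],"rot":[0,0,0],"jaw":0},{"translation":[0,0,-0.02],"rot":[0,0,0],"jaw":0},{"translation":[0,0,0],"rot":[0,0,0],"jaw":0}]' 20
python3 - <<'E'
from plan import *
st(); A=D((-.060,.020,.196+.1)); print(A)
rows(A,RD*FL,36)
rows(np.array([.45,.12,.44]),Rn.from_rotvec(np.radians([0,0,-50]))*cur()[1],18)
E
```

```text
clock: 2.1
position: [0.1598, 0.6058, 0.4268]
ee_rot: [0.404, 3.115, 0.014]
force: [-0.4, 0.0, -0.6]
width: 0.615
t 2.1 tcp [0.1598 0.6058 0.4268] F [-0.4  0.  -0.6] w 0.0565 doorframe [-0.841  -0.3007  0.6312] j [-1.43  0.35  0.04  1.25 -0.02  1.53 -0.07]
[ 0.5760182  -0.19102931  0.29684352]
N 36 t [-0.026, -0.0059, 0.0038] rot [-0.69, -0.57, 2.09] | total T [-0.6059, -0.6654, 0.1234] rot [-24.8, -20.6, 75.3]
  path mid [0.509 0.249 0.369] end [ 0.576 -0.191  0.297]
N 18 t [-0.0303, -0.0115, -0.0009] rot [-0.0, -0.03, 2.78] | total T [-0.4046, -0.3955, -0.0171] rot [-0.0, -0.5, 50.0]
  path mid [0.375 0.367 0.434] end [0.45 0.12 0.44]
```

```bash
R='{"translation":[-0.0303,-0.0115,-0.0009],"rot":[0,-0.03,2.78],"jaw":0}'; true
python3 -m creep '[{"translation":[-0.0303,-0.0115,-0.0009],"rot":[0,0,2.78],"jaw":0},{"translation":[-0.0303,-0.0115,-0.0009],"rot":[0,0,2.78],"jaw":0},{"translation":[-0.0303,-0.0115,-0.0009],"rot":[0,0,2.78],"jaw":0},{"translation":[-0.0303,-0.0115,-0.0009],"rot":[0,0,2.78],"jaw":0},{"translation":[-0.0303,-0.0115,-0.0009],"rot":[0,0,2.78],"jaw":0},{"translation":[-0.0303,-0.0115,-0.0009],"rot":[0,0,2.78],"jaw":0},{"translation":[-0.0303,-0.0115,-0.0009],"rot":[0,0,2.78],"jaw":0},{"translation":[-0.0303,-0.0115,-0.0009],"rot":[0,0,2.78],"jaw":0},{"translation":[-0.0303,-0.0115,-0.0009],"rot":[0,0,2.78],"jaw":0}]'
python3 -m creep '[{"translation":[-0.0303,-0.0115,-0.0009],"rot":[0,0,2.78],"jaw":0},{"translation":[-0.0303,-0.0115,-0.0009],"rot":[0,0,2.78],"jaw":0},{"translation":[-0.0303,-0.0115,-0.0009],"rot":[0,0,2.78],"jaw":0},{"translation":[-0.0303,-0.0115,-0.0009],"rot":[0,0,2.78],"jaw":0},{"translation":[-0.0303,-0.0115,-0.0009],"rot":[0,0,2.78],"jaw":0},{"translation":[-0.0303,-0.0115,-0.0009],"rot":[0,0,2.78],"jaw":0},{"translation":[-0.0303,-0.0115,-0.0009],"rot":[0,0,2.78],"jaw":0},{"translation":[-0.0303,-0.0115,-0.0009],"rot":[0,0,2.78],"jaw":0},{"translation":[-0.0303,-0.0115,-0.0009],"rot":[0,0,2.78],"jaw":0},{"translation":[0,0,0],"rot":[0,0,0],"jaw":0}]'
python3 - <<'E'
from plan import *
st(); A=D((-.060,.020,.196+.08)); rows(A,RD*FL,11)
E
```

```text
clock: 2.85
position: [0.3588, 0.3923, 0.4283]
ee_rot: [-1.073, -2.952, 0.001]
force: [0.7, -0.0, 0.4]
width: 0.014
clock: 3.68
position: [0.4497, 0.1118, 0.4374]
ee_rot: [1.699, 2.641, -0.0]
force: [0.9, -0.2, -0.3]
width: 0.004
t 3.68 tcp [0.4497 0.1118 0.4374] F [ 0.9 -0.2 -0.3] w 0.0004 doorframe [-0.358  -0.0287  0.4864] j [-0.81  0.04  0.48  1.62 -0.02  1.49  0.1 ]
N 11 t [-0.0292, 0.0026, 0.0162] rot [-2.67, -0.63, 2.36] | total T [-0.3322, -0.0017, 0.1584] rot [-29.4, -6.9, 26.0]
  path mid [ 0.531 -0.048  0.346] end [ 0.586 -0.191  0.28 ]
```

```bash

python3 -m creep '[{"translation":[-0.0292,0.0026,0.0162],"rot":[-2.67,-0.63,2.36],"jaw":0},{"translation":[-0.0292,0.0026,0.0162],"rot":[-2.67,-0.63,2.36],"jaw":0},{"translation":[-0.0292,0.0026,0.0162],"rot":[-2.67,-0.63,2.36],"jaw":0},{"translation":[-0.0292,0.0026,0.0162],"rot":[-2.67,-0.63,2.36],"jaw":0},{"translation":[-0.0292,0.0026,0.0162],"rot":[-2.67,-0.63,2.36],"jaw":0},{"translation":[-0.0292,0.0026,0.0162],"rot":[-2.67,-0.63,2.36],"jaw":0},{"translation":[-0.0292,0.0026,0.0162],"rot":[-2.67,-0.63,2.36],"jaw":0},{"translation":[-0.0292,0.0026,0.0162],"rot":[-2.67,-0.63,2.36],"jaw":0},{"translation":[-0.0292,0.0026,0.0162],"rot":[-2.67,-0.63,2.36],"jaw":0},{"translation":[-0.0292,0.0026,0.0162],"rot":[-2.67,-0.63,2.36],"jaw":0},{"translation":[-0.0292,0.0026,0.0162],"rot":[-2.67,-0.63,2.36],"jaw":0},{"translation":[0,0,0],"rot":[0,0,0],"jaw":0}]'
python3 - <<'E'
from plan import *
st(); A=D((-.060,.020,.196)); rows(A,RD*FL,4)
for n in("side","top"): cv2.imwrite(f"pics/{n}1.png",optics.get_image(n)[:,:,::-1])
s=cv2.imread("pics/side1.png");t=cv2.imread("pics/top1.png")
a=cv2.resize(s[165:265,335:435],(400,400),interpolation=2);b=cv2.resize(t[110:210,300:400],(400,400),interpolation=2)
cv2.imwrite("pics/c1.png",np.hstack([a,b]))
E
```

```text
clock: 4.68
position: [0.587, -0.1883, 0.276]
ee_rot: [1.958, 1.89, 0.504]
force: [-0.7, 0.1, -0.2]
width: 0.005
t 4.68 tcp [ 0.587  -0.1883  0.276 ] F [-0.7  0.1 -0.2] w 0.0004 doorframe [-0.0632  0.019   0.2725] j [-0.31  0.17  0.72  2.04 -0.55  0.54  0.75]
N 4 t [-0.0008, 0.0003, 0.0191] rot [-0.02, -0.0, 0.02] | total T [-0.0032, 0.0011, 0.0765] rot [-0.1, -0.0, 0.1]
  path mid [ 0.616 -0.192  0.227] end [ 0.626 -0.193  0.21 ]
```

View pics/c1.png

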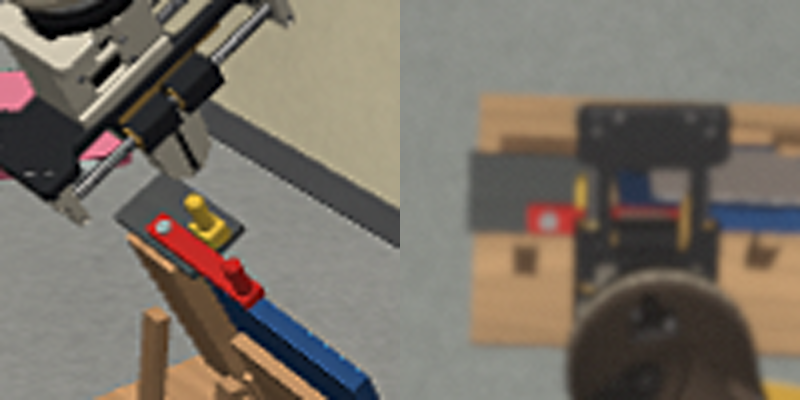

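The closed fingertips (side crop ~(180,170)) hang above the keeper at (205,215) and the red knob at (235,270). I'll descend between the two knobs.

```bash

python3 -m creep '[{"translation":[-0.0008,0.0003,0.019],"rot":[0,0,0],"jaw":0},{"translation":[-0.0008,0.0003,0.019],"rot":[0,0,0],"jaw":0},{"translation":[-0.0008,0.0003,0.019],"rot":[0,0,0],"jaw":0},{"translation":[0,0,0.012],"rot":[0,0,0],"jaw":0},{"translation":[0,0,0.007],"rot":[0,0,0],"jaw":0},{"translation":[0,0,0],"rot":[0,0,0],"jaw":0}]'
python3 - <<'E'
from plan import *
st()
for n in("side","top"): cv2.imwrite(f"pics/{n}2.png",optics.get_image(n)[:,:,::-1])
s=cv2.imread("pics/side2.png");t=cv2.imread("pics/top2.png")
a=cv2.resize(s[180:260,345:425],(400,400),interpolation=2);b=cv2.resize(t[110:210,300:400],(400,400),interpolation=2)
cv2.imwrite("pics/c2.png",np.hstack([a,b]))
E
```

```text
clock: 5.28
position: [0.6279, -0.1832, 0.2125]
ee_rot: [1.947, 1.907, 0.508]
force: [-0.1, -0.3, -0.6]
width: 0.007
t 5.28 tcp [ 0.6279 -0.1832  0.2125] F [-0.1 -0.3 -0.6] w 0.0006 doorframe [-0.0697  0.0225  0.1971] j [-0.18  0.32  0.57  2.03 -0.8   0.45  0.97]
```

View pics/c2.png

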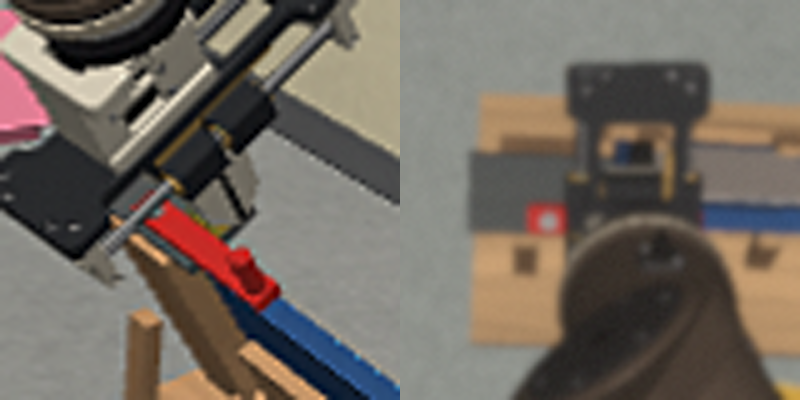

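```bash

python3 -m creep '[{"translation":[0.01,0,0],"rot":[0,0,0],"jaw":0},{"translation":[0.01,0,0],"rot":[0,0,0],"jaw":0},{"translation":[0.01,0,0],"rot":[0,0,0],"jaw":0},{"translation":[0.01,0,0],"rot":[0,0,0],"jaw":0},{"translation":[0,0,0],"rot":[0,0,0],"jaw":0}]'
python3 - <<'E'
from plan import *
st()
for n in("side","top"): cv2.imwrite(f"pics/{n}3.png",optics.get_image(n)[:,:,::-1])
s=cv2.imread("pics/side3.png");t=cv2.imread("pics/top3.png")
a=cv2.resize(s[180:260,345:425],(400,400),interpolation=2);b=cv2.resize(t[110:210,300:400],(400,400),interpolation=2)
cv2.imwrite("pics/c3.png",np.hstack([a,b]))
E
```

```text
clock: 5.8
position: [0.629, -0.1428, 0.2146]
ee_rot: [1.946, 1.905, 0.511]
force: [0.2, -0.4, 0.5]
width: 0.003
t 5.8 tcp [ 0.629  -0.1428  0.2146] F [ 0.2 -0.4  0.5] w 0.0002 doorframe [-0.1102  0.0232  0.1992] j [-0.29  0.3   0.6   2.06 -0.76  0.41  0.86]
```

View pics/c3.png

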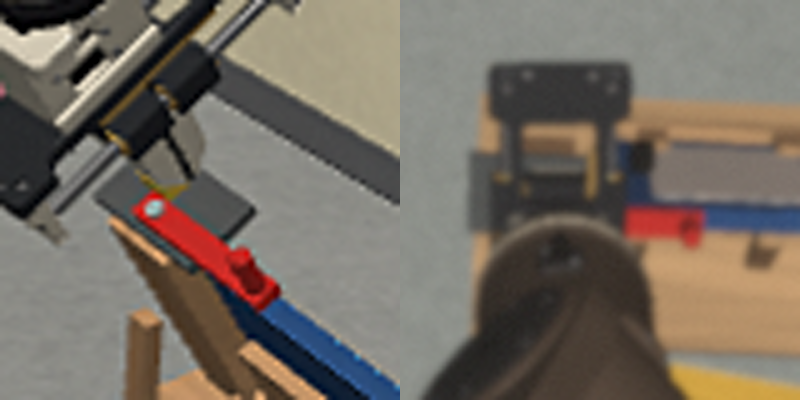

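The keeper has moved with the fingers, yellow now at ~(165,185) in the side crop. I'll push on to the stop.

```bash

python3 -m creep '[{"translation":[0.006,0,0.0008],"rot":[0,0,0],"jaw":0},{"translation":[0.005,0,0.0008],"rot":[0,0,0],"jaw":0},{"translation":[0.003,0,0],"rot":[0,0,0],"jaw":0},{"translation":[0,0,0],"rot":[0,0,0],"jaw":0}]'
python3 -m creep '[{"translation":[0.003,0,0],"rot":[0,0,0],"jaw":0},{"translation":[0,0,0],"rot":[0,0,0],"jaw":0}]'
python3 - <<'E'
from plan import *
st()
E
```

```text
clock: 6.23
position: [0.6296, -0.1331, 0.2123]
ee_rot: [1.949, 1.898, 0.506]
force: [-0.4, -5.0, 1.6]
width: 0.007
clock: 6.4
position: [0.6295, -0.1328, 0.2125]
ee_rot: [1.95, 1.894, 0.503]
force: [1.1, -12.6, -1.3]
width: 0.004
t 6.4 tcp [ 0.6295 -0.1328  0.2125] F [  1.1 -12.6  -1.3] w 0.0004 doorframe [-0.1202  0.0223  0.1973] j [-0.33  0.3   0.62  2.07 -0.74  0.39  0.82]
```

```bash

python3 -m creep '[{"translation":[-0.008,0,0],"rot":[0,0,0],"jaw":0},{"translation":[0,0,-0.025],"rot":[0,0,0],"jaw":0},{"translation":[0,0,-0.025],"rot":[0,0,0],"jaw":0},{"translation":[0,0,0],"rot":[0,0,0],"jaw":0}]'
python3 - <<'E'
from plan import *
st()
rows(D((-.030,-.045,.245)),RD*FL,5)
for n in("side",): cv2.imwrite(f"pics/{n}4.png",optics.get_image(n)[:,:,::-1])
s=cv2.imread("pics/side4.png")
cv2.imwrite("pics/c4.png",cv2.resize(s[180:260,345:425],(480,480),interpolation=2))
E
```

```text
clock: 6.73
position: [0.6042, -0.1368, 0.2583]
ee_rot: [1.949, 1.899, 0.511]
force: [1.6, -0.1, 0.1]
width: 0.007
t 6.73 tcp [ 0.6042 -0.1368  0.2583] F [ 1.6 -0.1  0.1] w 0.0006 doorframe [-0.1153  0.0234  0.2495] j [-0.45  0.19  0.75  2.07 -0.57  0.47  0.68]
N 5 t [-0.017, -0.0138, 0.0008] rot [0.02, -0.07, 0.1] | total T [-0.0847, -0.0692, 0.0039] rot [0.1, -0.4, 0.5]
  path mid [ 0.568 -0.187  0.235] end [ 0.544 -0.22   0.22 ]
```

View pics/c4.png

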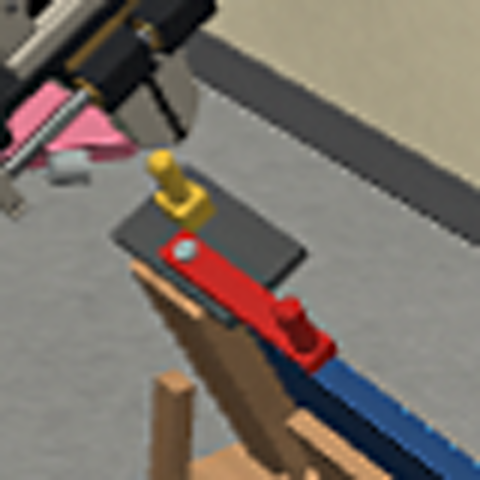

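The keeper is at its stop (yellow at (185,190), beyond the pivot at (185,250)) and the bar is still shut. Next I go to the near side of the red knob.

```bash

python3 -m creep '[{"translation":[-0.017,-0.0138,0.0008],"rot":[0,0,0.1],"jaw":0},{"translation":[-0.017,-0.0138,0.0008],"rot":[0,0,0.1],"jaw":0},{"translation":[-0.017,-0.0138,0.0008],"rot":[0,0,0.1],"jaw":0},{"translation":[-0.017,-0.0138,0.0008],"rot":[0,0,0.1],"jaw":0},{"translation":[-0.017,-0.0138,0.0008],"rot":[0,0,0.1],"jaw":0},{"translation":[0,0,0],"rot":[0,0,0],"jaw":0}]'
python3 - <<'E'
from plan import *
st()
rows(D((-.030,-.043,.196)),RD*FL,4)
E
```

```text
clock: 7.28
position: [0.5416, -0.2222, 0.2152]
ee_rot: [1.964, 1.89, 0.507]
force: [-0.6, -0.8, -0.0]
width: 0.004
t 7.28 tcp [ 0.5416 -0.2222  0.2152] F [-0.6 -0.8 -0. ] w 0.0004 doorframe [-0.0275 -0.0496  0.2419] j [-0.11  0.21  0.62  2.17 -0.84  0.46  1.14]
N 4 t [0.0006, 0.0017, 0.0115] rot [-0.06, -0.05, -0.03] | total T [0.0023, 0.0068, 0.0459] rot [-0.2, -0.2, -0.1]
  path mid [ 0.563 -0.221  0.188] end [ 0.57  -0.221  0.179]
```

```bash

python3 -m creep '[{"translation":[0.0006,0.0017,0.0115],"rot":[0,0,0],"jaw":0},{"translation":[0.0006,0.0017,0.0115],"rot":[0,0,0],"jaw":0},{"translation":[0.0006,0.0017,0.0115],"rot":[0,0,0],"jaw":0},{"translation":[0.0006,0.0017,0.0115],"rot":[0,0,0],"jaw":0},{"translation":[0,0,0],"rot":[0,0,0],"jaw":0}]'
python3 - <<'E'
from plan import *
st()
for n in("side",): cv2.imwrite(f"pics/{n}5.png",optics.get_image(n)[:,:,::-1])
s=cv2.imread("pics/side5.png")
cv2.imwrite("pics/c5.png",cv2.resize(s[180:280,345:445],(480,480),interpolation=2))
# twist about pivot door(-.110,0) : per row -6 deg about tool z; tool pos
p,R=cur(); x=RD.inv().apply(p-P0)
rel=np.array([x[0]+.110,x[1]]); 
for a in(6,7):
    c,s_=np.cos(np.radians(a)),np.sin(np.radians(a)); d=np.array([[c,-s_],[s_,c]])@rel-rel
    print(a,"tool shift",(-d[0]).round(4),d[1].round(4))
E
```

```text
clock: 7.7
position: [0.574, -0.2157, 0.1785]
ee_rot: [1.959, 1.898, 0.51]
force: [0.1, -0.6, 0.0]
width: 0.005
t 7.7 tcp [ 0.574  -0.2157  0.1785] F [ 0.1 -0.6  0. ] w 0.0005 doorframe [-0.0352 -0.0401  0.194 ] j [-0.04  0.31  0.52  2.15 -1.02  0.41  1.28]
6 tool shift -0.0038 0.0081
7 tool shift -0.0043 0.0095
```

View pics/c5.png

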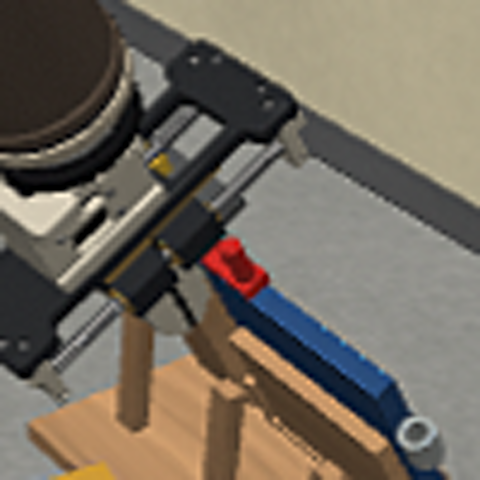

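```bash

python3 -m creep '[{"translation":[-0.002,0.007,0],"rot":[0,0,0],"jaw":0},{"translation":[-0.002,0.007,0],"rot":[0,0,0],"jaw":0},{"translation":[-0.0026,0.0093,0],"rot":[0,0,-7],"jaw":0},{"translation":[-0.0026,0.0093,0],"rot":[0,0,-7],"jaw":0},{"translation":[-0.0026,0.0093,0],"rot":[0,0,-7],"jaw":0},{"translation":[0,0,0],"rot":[0,0,0],"jaw":0}]'
python3 - <<'E'
from plan import *
st();p,R=cur();print(np.degrees((RD*FL).inv()*R.__class__.identity()*1 if 0 else ((RD*FL).inv()*R).as_rotvec()).round(1))
for n in("side",): cv2.imwrite(f"pics/{n}6.png",optics.get_image(n)[:,:,::-1])
s=cv2.imread("pics/side6.png")
cv2.imwrite("pics/c6.png",cv2.resize(s[160:280,335:455],(480,480),interpolation=2))
E
```

```text
clock: 8.25
position: [0.6122, -0.2274, 0.2042]
ee_rot: [1.545, 2.186, 0.4]
force: [0.8, -0.1, 0.3]
width: 0.003
t 8.25 tcp [ 0.6122 -0.2274  0.2042] F [ 0.8 -0.1  0.3] w 0.0003 doorframe [-0.025   0.0061  0.197 ] j [-0.03  0.33  0.5   2.04 -0.87  0.46  1.48]
[ -0.1   0.3 -21.5]
```

View pics/c6.png

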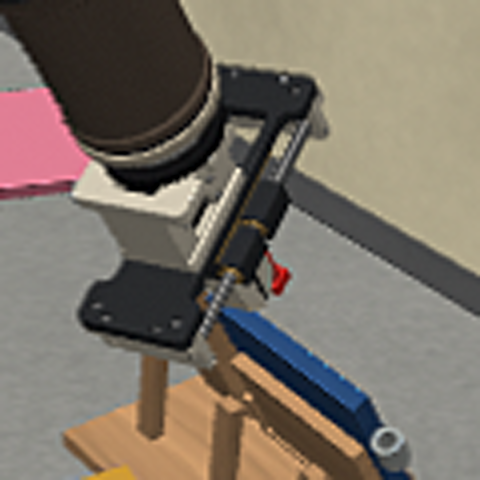

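```bash

python3 -m creep '[{"translation":[-0.0022,0.01,0],"rot":[0,0,-7],"jaw":0},{"translation":[-0.0022,0.01,0],"rot":[0,0,-7],"jaw":0},{"translation":[-0.0022,0.01,0],"rot":[0,0,-7],"jaw":0},{"translation":[-0.0022,0.01,0],"rot":[0,0,-7],"jaw":0},{"translation":[-0.0022,0.01,0],"rot":[0,0,-7],"jaw":0},{"translation":[0,0,0],"rot":[0,0,0],"jaw":0}]'
python3 - <<'E'
from plan import *
st();p,R=cur();print(np.degrees(((RD*FL).inv()*R).as_rotvec()).round(1))
for n in("side",): cv2.imwrite(f"pics/{n}7.png",optics.get_image(n)[:,:,::-1])
s=cv2.imread("pics/side7.png")
cv2.imwrite("pics/c7.png",cv2.resize(s[160:280,335:455],(480,480),interpolation=2))
E
```

```text
clock: 8.8
position: [0.6522, -0.2079, 0.2265]
ee_rot: [0.807, 2.505, 0.201]
force: [0.7, 0.3, 1.0]
width: 0.006
t 8.8 tcp [ 0.6522 -0.2079  0.2265] F [0.7 0.3 1. ] w 0.0005 doorframe [-0.0459  0.0513  0.1967] j [-0.02  0.33  0.41  1.94 -0.67  0.47  1.83]
[ -0.2   0.4 -56.3]
```

View pics/c7.png

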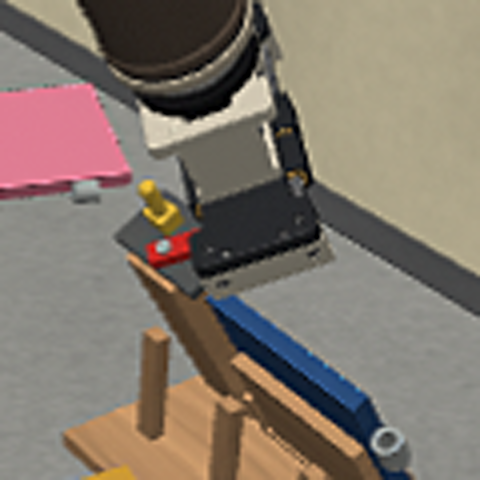

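```bash

python3 -m creep '[{"translation":[-0.0022,0.01,0],"rot":[0,0,-7],"jaw":0},{"translation":[-0.0022,0.01,0],"rot":[0,0,-7],"jaw":0},{"translation":[-0.0022,0.01,0],"rot":[0,0,-7],"jaw":0},{"translation":[0,0,0],"rot":[0,0,0],"jaw":0}]'
python3 - <<'E'
from plan import *
st();p,R=cur();print(np.degrees(((RD*FL).inv()*R).as_rotvec()).round(1))
E
```

```text
clock: 9.18
position: [0.6688, -0.1844, 0.2353]
ee_rot: [0.338, 2.599, 0.076]
force: [-0.4, 0.8, -0.4]
width: 0.004
t 9.18 tcp [ 0.6688 -0.1844  0.2353] F [-0.4  0.8 -0.4] w 0.0004 doorframe [-0.07    0.0693  0.1965] j [-0.02  0.33  0.35  1.91 -0.56  0.47  2.04]
[ -0.2   0.4 -77.2]
```

```bash

python3 -m creep '[{"translation":[0,-0.012,0],"rot":[0,0,0],"jaw":0},{"translation":[0,-0.005,-0.035],"rot":[0,0,0],"jaw":0},{"translation":[0,0,-0.035],"rot":[0,0,0],"jaw":0},{"translation":[0,0,0],"rot":[0,0,0],"jaw":0}]'
python3 - <<'E'
from plan import *
st()
rows(D((.002,0,.225)),RD*FL,12)
s=optics.get_image("side")[:,:,::-1]; cv2.imwrite("pics/c8.png",cv2.resize(s[160:280,335:455],(480,480),interpolation=2))
E
```

```text
clock: 9.52
position: [0.6281, -0.205, 0.2989]
ee_rot: [0.356, 2.592, 0.076]
force: [1.1, -0.5, 0.4]
width: 0.006
t 9.52 tcp [ 0.6281 -0.205   0.2989] F [ 1.1 -0.5  0.4] w 0.0006 doorframe [-0.048   0.0666  0.2715] j [-0.05  0.21  0.43  1.9  -0.46  0.59  1.97]
N 12 t [0.0006, -0.0075, 0.0039] rot [0.03, -0.0, 6.37] | total T [0.0531, -0.0645, 0.046] rot [0.3, -0.0, 76.4]
  path mid [ 0.614 -0.245  0.26 ] end [ 0.592 -0.254  0.225]
```

View pics/c8.png

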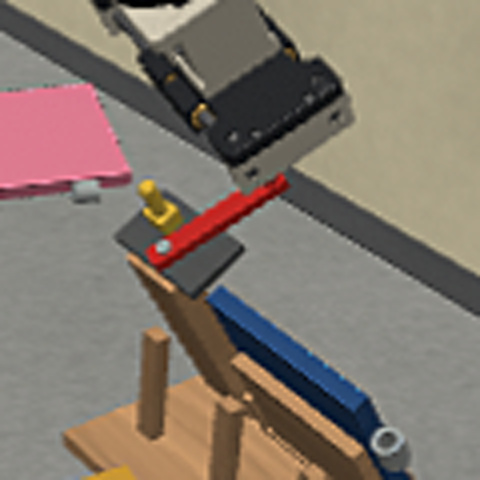

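The bar lies well aside (red from (160,248) to (280,182)) and the door's top edge is free. I'll turn the tool back over the door top and open the jaws.

```bash

python3 -m creep '[{"translation":[0.0006,-0.0075,0.0039],"rot":[0,0,6.37],"jaw":0},{"translation":[0.0006,-0.0075,0.0039],"rot":[0,0,6.37],"jaw":0},{"translation":[0.0006,-0.0075,0.0039],"rot":[0,0,6.37],"jaw":0},{"translation":[0.0006,-0.0075,0.0039],"rot":[0,0,6.37],"jaw":0},{"translation":[0.0006,-0.0075,0.0039],"rot":[0,0,6.37],"jaw":0},{"translation":[0.0006,-0.0075,0.0039],"rot":[0,0,6.37],"jaw":0},{"translation":[0.0006,-0.0075,0.0039],"rot":[0,0,6.37],"jaw":0},{"translation":[0.0006,-0.0075,0.0039],"rot":[0,0,6.37],"jaw":0.05},{"translation":[0.0006,-0.0075,0.0039],"rot":[0,0,6.37],"jaw":0.05},{"translation":[0.0006,-0.0075,0.0039],"rot":[0,0,6.37],"jaw":0.05},{"translation":[0.0006,-0.0075,0.0039],"rot":[0,0,6.37],"jaw":0.05},{"translation":[0.0006,-0.0075,0.0039],"rot":[0,0,6.37],"jaw":0.05}]'
python3 -m creep '[{"translation":[0,0,0],"rot":[0,0,0],"jaw":0.05}]'
python3 - <<'E'
from plan import *
st()
p,R=cur();print(np.degrees(((RD*FL).inv()*R).as_rotvec()).round(1))
rows(D((.002,0,.14)),RD*FL,6)
s=optics.get_image("side")[:,:,::-1]; cv2.imwrite("pics/c9.png",cv2.resize(s[160:300,325:465],(500,500),interpolation=2))
E
```

```text
clock: 10.57
position: [0.5926, -0.2512, 0.2183]
ee_rot: [1.963, 1.892, 0.511]
force: [0.6, 0.3, -0.3]
width: 0.319
clock: 10.65
position: [0.5916, -0.2507, 0.2171]
ee_rot: [1.964, 1.894, 0.509]
force: [0.1, -0.3, -0.9]
width: 0.393
t 10.65 tcp [ 0.5916 -0.2507  0.2171] F [ 0.1 -0.3 -0.9] w 0.036 doorframe [-0.0009 -0.0045  0.2181] j [-0.05  0.31  0.6   2.04 -0.88  0.53  1.16]
[0.3 0.4 0.1]
N 6 t [-0.0005, 0.0008, 0.013] rot [-0.05, -0.07, -0.01] | total T [-0.0035, 0.0049, 0.078] rot [-0.3, -0.4, -0.1]
  path mid [ 0.62  -0.254  0.174] end [ 0.634 -0.255  0.152]
```

View pics/c9.png

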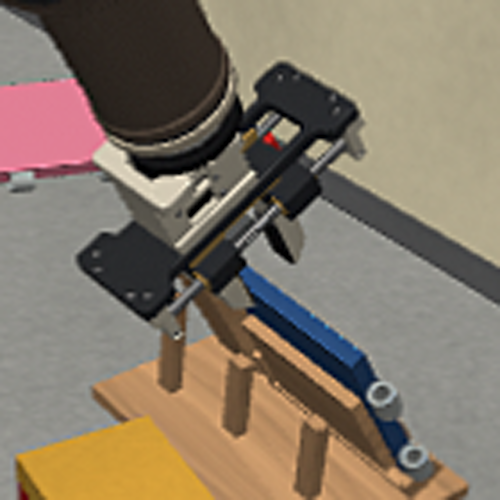

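```bash

python3 -m creep '[{"translation":[-0.001,0.0013,0.01],"rot":[0,0,0],"jaw":0.05},{"translation":[-0.001,0.0013,0.01],"rot":[0,0,0],"jaw":0.05},{"translation":[-0.001,0.0013,0.01],"rot":[0,0,0],"jaw":0.05},{"translation":[0,0.001,0.01],"rot":[0,0,0],"jaw":0.05},{"translation":[0,0,0],"rot":[0,0,0],"jaw":0.05}]'
python3 - <<'E'
from plan import *
st()
rows(D((.002,0,.14)),RD*FL,4)
s=optics.get_image("side")[:,:,::-1]; cv2.imwrite("pics/c10.png",cv2.resize(s[180:300,345:465],(500,500),interpolation=2))
E
```

```text
clock: 11.12
position: [0.6184, -0.2538, 0.1861]
ee_rot: [1.947, 1.906, 0.507]
force: [1.0, 0.2, 0.1]
width: 0.545
t 11.12 tcp [ 0.6184 -0.2538  0.1861] F [1.  0.2 0.1] w 0.05 doorframe [0.0012 0.0033 0.1778] j [ 0.01  0.39  0.53  2.01 -0.98  0.49  1.25]
N 4 t [-0.0002, -0.0008, 0.0095] rot [-0.04, -0.11, 0.19] | total T [-0.0011, -0.0032, 0.0378] rot [-0.2, -0.4, 0.8]
  path mid [ 0.63  -0.255  0.16 ] end [ 0.634 -0.255  0.152]
```

View pics/c10.png

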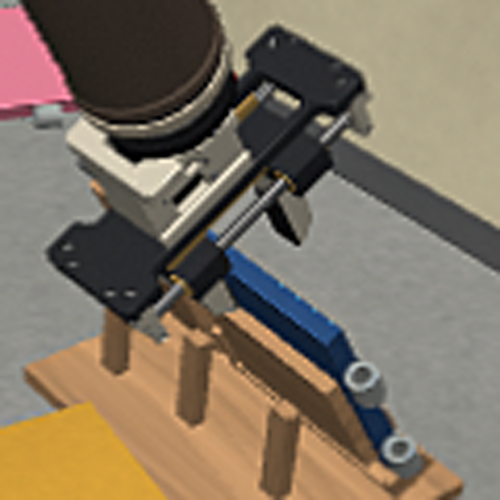

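```bash

python3 -m creep '[{"translation":[-0.0002,-0.0008,0.0095],"rot":[0,-0.1,0.2],"jaw":0.05},{"translation":[-0.0002,-0.0008,0.0095],"rot":[0,-0.1,0.2],"jaw":0.05},{"translation":[-0.0002,-0.0008,0.0095],"rot":[0,-0.1,0.2],"jaw":0.05},{"translation":[-0.0002,-0.0008,0.0085],"rot":[0,-0.1,0.2],"jaw":0.05},{"translation":[0,0,0],"rot":[0,0,0],"jaw":0.05}]'
python3 - <<'E'
from plan import *
st()
E
```

```text
clock: 11.58
position: [0.6335, -0.2553, 0.1529]
ee_rot: [1.962, 1.888, 0.504]
force: [-0.2, 0.2, 0.1]
width: 0.545
t 11.58 tcp [ 0.6335 -0.2553  0.1529] F [-0.2  0.2  0.1] w 0.05 doorframe [ 0.0021 -0.0002  0.1415] j [ 0.05  0.45  0.46  2.01 -1.09  0.44  1.33]
```

```bash

python3 -m creep '[{"translation":[0,0,0],"rot":[0,0,0],"jaw":0.01},{"translation":[0,0,0],"rot":[0,0,0],"jaw":0.005},{"translation":[0,0,0],"rot":[0,0,0],"jaw":0.005},{"translation":[0,0,0],"rot":[0,0,0],"jaw":0.005},{"translation":[0,0,0],"rot":[0,0,0],"jaw":0.005},{"translation":[0,0,0],"rot":[0,0,0],"jaw":0.005},{"translation":[0,0,0],"rot":[0,0,0],"jaw":0.005}]' 45
python3 - <<'E'
from plan import *
st()
p,R=cur();print(np.degrees(((RD*FL).inv()*R).as_rotvec()).round(1))
E
```

```text
clock: 12.17
position: [0.6332, -0.2558, 0.154]
ee_rot: [1.962, 1.886, 0.505]
force: [-1.9, 1.0, 3.2]
width: 0.154
t 12.17 tcp [ 0.6332 -0.2558  0.154 ] F [-1.9  1.   3.2] w 0.0141 doorframe [2.600e-03 1.000e-04 1.425e-01] j [ 0.05  0.45  0.46  2.01 -1.09  0.44  1.33]
[ 0.1 -0.   0.1]
```

The opening is 14.1 mm, so the door is gripped. I'll draw it along the slope.

```bash

python3 -m creep '[{"translation":[0,0,-0.006],"rot":[0,0,0],"jaw":0.005},{"translation":[0,0,-0.008],"rot":[0,0,0],"jaw":0.005},{"translation":[0,0,-0.008],"rot":[0,0,0],"jaw":0.005},{"translation":[0,0,0],"rot":[0,0,0],"jaw":0.005}]'
python3 - <<'E'
from plan import *
st()
p,R=cur();print(np.degrees(((RD*FL).inv()*R).as_rotvec()).round(1))
s=optics.get_image("side")[:,:,::-1]; cv2.imwrite("pics/c11.png",cv2.resize(s[180:300,345:465],(500,500),interpolation=2))
E
```

```text
clock: 12.5
position: [0.6219, -0.2558, 0.1745]
ee_rot: [1.961, 1.885, 0.505]
force: [0.2, -0.5, -3.1]
width: 0.148
t 12.5 tcp [ 0.6219 -0.2558  0.1745] F [ 0.2 -0.5 -3.1] w 0.0136 doorframe [0.003  0.0006 0.1659] j [ 0.02  0.41  0.51  2.02 -1.03  0.47  1.28]
[ 0.  -0.1  0.1]
```

View pics/c11.png

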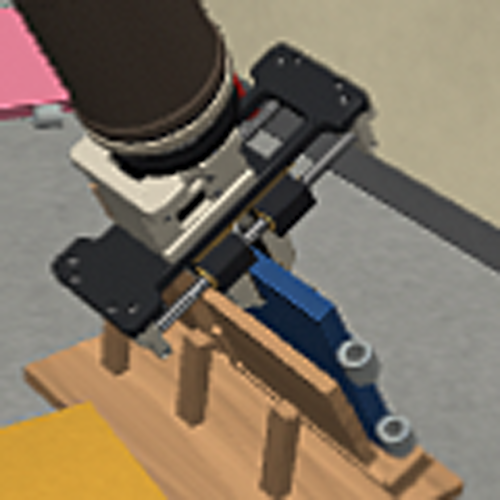

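The door rises with the gripper (sockets now at (357,353) and (395,432) in the crop) and carries about 3 N. I'll keep going to 90 mm or more.

```bash

python3 -m creep '[{"translation":[0,0,-0.012],"rot":[0,0,0],"jaw":0.005},{"translation":[0,0,-0.012],"rot":[0,0,0],"jaw":0.005},{"translation":[0,0,-0.012],"rot":[0,0,0],"jaw":0.005},{"translation":[0,0,-0.012],"rot":[0,0,0],"jaw":0.005},{"translation":[0,0,-0.012],"rot":[0,0,0],"jaw":0.005},{"translation":[0,0,-0.012],"rot":[0,0,0],"jaw":0.005},{"translation":[0,0,-0.012],"rot":[0,0,0],"jaw":0.005},{"translation":[0,0,0],"rot":[0,0,0],"jaw":0.005}]'
python3 - <<'E'
from plan import *
st()
p,R=cur();print(np.degrees(((RD*FL).inv()*R).as_rotvec()).round(1))
s=optics.get_image("side")[:,:,::-1]; cv2.imwrite("pics/c12.png",cv2.resize(s[150:310,310:470],(500,500),interpolation=2))
E
```

```text
clock: 13.22
position: [0.5802, -0.2544, 0.2475]
ee_rot: [1.961, 1.884, 0.506]
force: [0.6, -1.3, -3.9]
width: 0.152
t 13.22 tcp [ 0.5802 -0.2544  0.2475] F [ 0.6 -1.3 -3.9] w 0.0139 doorframe [0.0031 0.0009 0.25  ] j [-0.1   0.25  0.67  2.03 -0.78  0.56  1.07]
[-0.  -0.1  0.1]
```

View pics/c12.png

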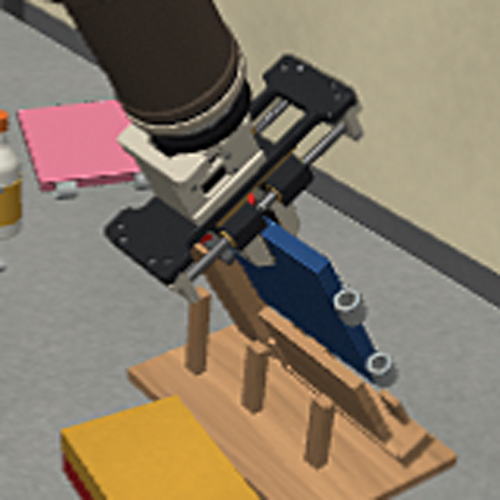

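The door is out of the lips (108 mm along the slope). I'll lift it straight up before turning.

```bash

python3 -m creep '[{"translation":[-0.001,0.01,-0.0173],"rot":[0,0,0],"jaw":0.005},{"translation":[-0.001,0.015,-0.026],"rot":[0,0,0],"jaw":0.005},{"translation":[-0.001,0.015,-0.026],"rot":[0,0,0],"jaw":0.005},{"translation":[0,0.015,-0.026],"rot":[0,0,0],"jaw":0.005},{"translation":[0,0.015,-0.026],"rot":[0,0,0],"jaw":0.005},{"translation":[0,0.01,-0.0173],"rot":[0,0,0],"jaw":0.005},{"translation":[0,0,0],"rot":[0,0,0],"jaw":0.005}]'
cat >> plan.py <<'E'
CY=radians(166.61); PIN=np.array([.5538,.0827,.045])
TS=np.array([.0026,0.,.1415])-np.array([.08,0,.015])   # TCP minus socket_low in door frame
def Rhang(op): # open angle deg ; door orientation
    a=CY+np.pi/2-radians(op); return Rn.from_euler("z",a)
def hang(op,dz=0,out=0,pin=PIN):
    Rd=Rhang(op); u=Rd.apply([-1,0,0]); return pin+Rd.apply(TS)+[0,0,dz]+out*u, Rd*FL
E
python3 - <<'E'
from plan import *
st()
p,R=hang(85,.05,.07); print(p)
rows(np.array([.56,-.2,.40]),Rn.from_euler("z",radians(-92.1-30))*FL,8)
rows(p+[0,0,.15],R,20)
E
```

```text
clock: 13.85
position: [0.5826, -0.2574, 0.4101]
ee_rot: [1.956, 1.883, 0.508]
force: [1.1, -0.4, -3.1]
width: 0.149
t 13.85 tcp [ 0.5826 -0.2574  0.4101] F [ 1.1 -0.4 -3.1] w 0.0137 doorframe [0.0061 0.0844 0.3896] j [-0.29  0.09  0.82  1.77 -0.4   0.87  0.67]
[0.6996225  0.06119281 0.2215    ]
N 8 t [0.0062, -0.0049, -0.0] rot [3.7, -0.98, 3.65] | total T [0.0566, -0.0265, -0.0038] rot [29.6, -7.9, 29.2]
  path mid [ 0.566 -0.223  0.401] end [ 0.56 -0.2   0.4 ]
N 20 t [0.0165, -0.0095, 0.0007] rot [1.14, -1.27, 4.69] | total T [0.3229, 0.0712, 0.0859] rot [22.8, -25.3, 93.7]
  path mid [ 0.581 -0.057  0.376] end [0.7   0.061 0.371]
```

```bash

python3 - <<'E'
from plan import *
rows(np.array([.56,-.22,.43]),Rn.from_euler("z",radians(-92.1-30))*FL,9)
E
python3 - <<'E'
import sys;sys.path.insert(0,'.')
from plan import *
p,R=hang(85,.05,.07)
rows(p+[0,0,.20],R,16,np.array([.56,-.22,.43]),Rn.from_euler("z",radians(-92.1-30))*FL)
E
```

```text
N 9 t [0.0035, -0.0028, -0.0031] rot [3.29, -0.87, 3.25] | total T [0.0365, -0.0107, -0.0293] rot [29.6, -7.9, 29.2]
  path mid [ 0.566 -0.238  0.419] end [ 0.56 -0.22  0.43]
N 16 t [0.0166, -0.0124, 0.0005] rot [-0.0, -0.0, 4.14] | total T [0.3124, -0.0311, 0.0085] rot [-0.0, -0.0, 66.3]
  path mid [ 0.598 -0.04   0.425] end [0.7   0.061 0.422]
```

```bash

python3 -m creep '[{"translation":[0.0035,-0.0028,-0.0031],"rot":[3.29,-0.87,3.25],"jaw":0.005},{"translation":[0.0035,-0.0028,-0.0031],"rot":[3.29,-0.87,3.25],"jaw":0.005},{"translation":[0.0035,-0.0028,-0.0031],"rot":[3.29,-0.87,3.25],"jaw":0.005},{"translation":[0.0035,-0.0028,-0.0031],"rot":[3.29,-0.87,3.25],"jaw":0.005},{"translation":[0.0035,-0.0028,-0.0031],"rot":[3.29,-0.87,3.25],"jaw":0.005},{"translation":[0.0035,-0.0028,-0.0031],"rot":[3.29,-0.87,3.25],"jaw":0.005},{"translation":[0.0035,-0.0028,-0.0031],"rot":[3.29,-0.87,3.25],"jaw":0.005},{"translation":[0.0035,-0.0028,-0.0031],"rot":[3.29,-0.87,3.25],"jaw":0.005},{"translation":[0.0035,-0.0028,-0.0031],"rot":[3.29,-0.87,3.25],"jaw":0.005},{"translation":[0,0,0],"rot":[0,0,0],"jaw":0.005}]'
python3 - <<'E'
from plan import *
st()
p,R=hang(85,.05,.07); rows(p+[0,0,.20],R,16)
s=optics.get_image("side")[:,:,::-1]; cv2.imwrite("pics/c13.png",cv2.resize(s[120:320,280:480],(500,500),interpolation=2))
E
```

```text
clock: 14.68
position: [0.5607, -0.2169, 0.4228]
ee_rot: [-2.74, -1.517, 0.014]
force: [0.6, -0.2, -3.9]
width: 0.149
t 14.68 tcp [ 0.5607 -0.2169  0.4228] F [ 0.6 -0.2 -3.9] w 0.0137 doorframe [-0.0335  0.0705  0.4123] j [-0.3   0.4   0.91  1.35 -0.31  1.55  0.02]
N 16 t [0.0165, -0.0123, 0.0001] rot [-0.04, 0.04, 4.15] | total T [0.3095, -0.0299, 0.0008] rot [-0.6, 0.6, 66.3]
  path mid [ 0.599 -0.039  0.422] end [0.7   0.061 0.421]
```

View pics/c13.png

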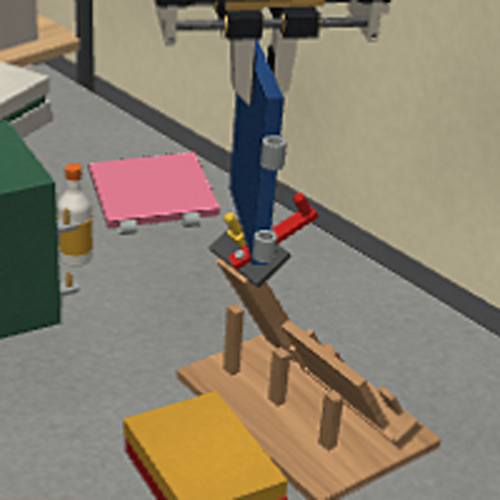

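The door hangs upright in the grip (sockets at crop (273,152) and (264,243)), above the bar. Now I carry it to the cupboard.

```bash

python3 -m creep '[{"translation":[0.0165,-0.0123,0],"rot":[0,0,4.15],"jaw":0.005},{"translation":[0.0165,-0.0123,0],"rot":[0,0,4.15],"jaw":0.005},{"translation":[0.0165,-0.0123,0],"rot":[0,0,4.15],"jaw":0.005},{"translation":[0.0165,-0.0123,0],"rot":[0,0,4.15],"jaw":0.005},{"translation":[0.0165,-0.0123,0],"rot":[0,0,4.15],"jaw":0.005},{"translation":[0.0165,-0.0123,0],"rot":[0,0,4.15],"jaw":0.005},{"translation":[0.0165,-0.0123,0],"rot":[0,0,4.15],"jaw":0.005},{"translation":[0.0165,-0.0123,0],"rot":[0,0,4.15],"jaw":0.005}]'
python3 -m creep '[{"translation":[0.0165,-0.0123,0],"rot":[0,0,4.15],"jaw":0.005},{"translation":[0.0165,-0.0123,0],"rot":[0,0,4.15],"jaw":0.005},{"translation":[0.0165,-0.0123,0],"rot":[0,0,4.15],"jaw":0.005},{"translation":[0.0165,-0.0123,0],"rot":[0,0,4.15],"jaw":0.005},{"translation":[0.0165,-0.0123,0],"rot":[0,0,4.15],"jaw":0.005},{"translation":[0.0165,-0.0123,0],"rot":[0,0,4.15],"jaw":0.005},{"translation":[0.0165,-0.0123,0],"rot":[0,0,4.15],"jaw":0.005},{"translation":[0.0165,-0.0123,0],"rot":[0,0,4.15],"jaw":0.005},{"translation":[0,0,0],"rot":[0,0,0],"jaw":0.005}]'
python3 - <<'E'
from plan import *
st()
p,R=hang(85,.05,.07); rows(p,R,12)
s=optics.get_image("side")[:,:,::-1]; cv2.imwrite("pics/c14.png",cv2.resize(s[60:300,200:440],(500,500),interpolation=2))
E
```

```text
clock: 15.4
position: [0.5866, -0.0587, 0.4252]
ee_rot: [-3.065, -0.667, 0.006]
force: [0.2, -0.7, -4.5]
width: 0.149
clock: 16.15
position: [0.7005, 0.0622, 0.4228]
ee_rot: [-3.13, 0.231, 0.009]
force: [0.8, 0.9, -3.9]
width: 0.148
t 16.15 tcp [0.7005 0.0622 0.4228] F [ 0.8  0.9 -3.9] w 0.0136 doorframe [-0.3177  0.1827  0.3476] j [-0.65  0.68  1.12  1.06 -0.61  1.72 -1.46]
N 12 t [-0.0, 0.0001, 0.0168] rot [-0.01, 0.03, -0.01] | total T [0.0005, 0.0017, 0.2013] rot [-0.2, 0.4, -0.1]
  path mid [0.7   0.062 0.305] end [0.7   0.061 0.222]
```

View pics/c14.png

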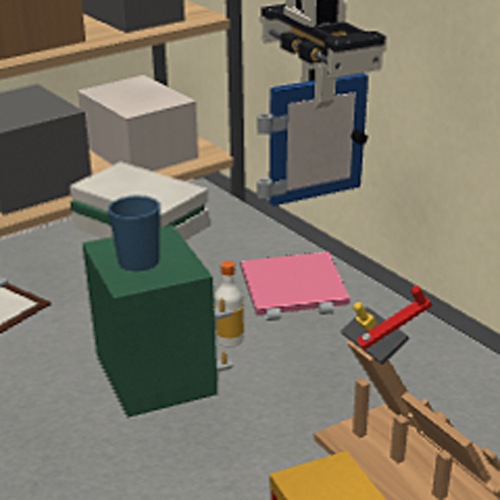

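The door is upright, sockets toward the cupboard, clear of the mug and glue. I'll descend to the approach height, still 70 mm out.

```bash

python3 -m creep '[{"translation":[0,0,0.015],"rot":[0,0,0],"jaw":0.005},{"translation":[0,0,0.02],"rot":[0,0,0],"jaw":0.005},{"translation":[0,0,0.02],"rot":[0,0,0],"jaw":0.005},{"translation":[0,0,0.02],"rot":[0,0,0],"jaw":0.005},{"translation":[0,0,0.02],"rot":[0,0,0],"jaw":0.005},{"translation":[0,0,0.02],"rot":[0,0,0],"jaw":0.005},{"translation":[0,0,0.02],"rot":[0,0,0],"jaw":0.005},{"translation":[0,0,0.02],"rot":[0,0,0],"jaw":0.005},{"translation":[0,0,0.02],"rot":[0,0,0],"jaw":0.005},{"translation":[0,0,0.02],"rot":[0,0,0],"jaw":0.005},{"translation":[0,0,0],"rot":[0,0,0],"jaw":0.005}]'
python3 - <<'E'
from plan import *
st()
p,R=hang(85,.05,.07); rows(p,R,4)
Rd=Rhang(85)
for n in("side","top"):
    cv2.imwrite(f"pics/{n}15.png",optics.get_image(n)[:,:,::-1])
    for th in("socket_low","socket_high","pintle_low","pintle_high","door_top"):
        r=optics.pinpoint(n,th); print(n,th,[(np.round(q["location"],1).tolist(),round(q["score"],2)) for q in r[:5]])
    pc,Rc=cur(); Rdd=Rc*FL
    for k,X in dict(sl=(.08,0,.015),sh=(.08,0,.105),shtop=(.08,0,.127),sltop=(.08,0,.037)).items():
        w=pc+Rdd.apply(np.array(X)-[.0026,0,.1415]); print("pred",n,k,w.round(4),proj(n,w)[0].round(1))
s=cv2.imread("pics/side15.png");t=cv2.imread("pics/top15.png")
a=cv2.resize(s[130:250,270:390],(400,400),interpolation=2);b=cv2.resize(t[130:250,190:310],(400,400),interpolation=2)
cv2.imwrite("pics/c15.png",np.hstack([a,b]))
E
```

```text
clock: 17.12
position: [0.6941, 0.0593, 0.2264]
ee_rot: [-3.131, 0.233, 0.018]
force: [-1.3, 0.2, -4.3]
width: 0.15
t 17.12 tcp [0.6941 0.0593 0.2264] F [-1.3  0.2 -4.3] w 0.0137 doorframe [-0.3146  0.079   0.1806] j [-0.72  0.77  1.07  1.44 -0.67  1.34 -1.34]
N 4 t [0.0013, -0.0007, 0.0012] rot [-0.02, 0.17, -0.03] | total T [0.0052, -0.0026, 0.0048] rot [-0.1, 0.7, -0.1]
  path mid [0.698 0.061 0.223] end [0.7   0.061 0.222]
side socket_low [([411.3, 357.9], 0.87), ([328.1, 211.5], 0.71), ([249.9, 374.1], 0.56)]
side socket_high [([386.7, 375.2], 0.81), ([289.1, 376.2], 0.78), ([327.2, 186.4], 0.58)]
side pintle_low [([306.8, 234.3], 0.73)]
side pintle_high [([305.3, 211.1], 0.76)]
side door_top [([315.5, 345.7], 0.95), ([347.3, 163.6], 0.78), ([392.3, 416.5], 0.75)]
pred side sl [0.6203 0.0707 0.1061] [327.3 212.5]
pred side sh [0.6206 0.0705 0.1961] [327.3 186.4]
pred side shtop [0.6207 0.0705 0.2181] [327.3 179.7]
pred side sltop [0.6204 0.0707 0.1281] [327.3 206.3]
top socket_low [([446.4, 227.8], 0.95), ([384.3, 351.2], 0.81), ([251.7, 174.0], 0.68), ([205.1, 148.5], 0.63)]
top socket_high [([248.4, 167.1], 0.89), ([399.8, 324.7], 0.8), ([447.9, 254.5], 0.64), ([223.6, 120.6], 0.62), ([200.0, 229.5], 0.62)]
top pintle_low [([250.1, 207.9], 0.9)]
top pintle_high [([244.0, 199.0], 0.62)]
top door_top [([481.9, 278.6], 0.91), ([392.5, 284.6], 0.63), ([244.4, 126.6], 0.62)]
pred top sl [0.6195 0.0712 0.1049] [251.3 176.6]
pred top sh [0.6201 0.071  0.1949] [245.4 168.1]
pred top shtop [0.6202 0.071  0.2169] [243.8 165.8]
pred top sltop [0.6197 0.0712 0.1269] [249.9 174.6]
```

View pics/c15.png

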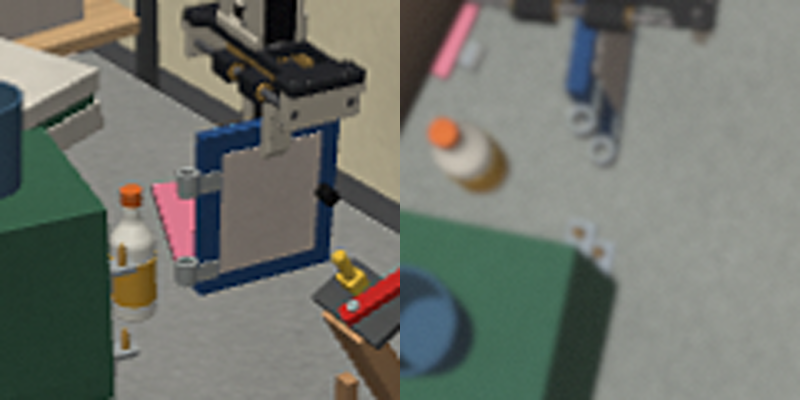

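```bash
python3 - <<'E'
from plan import *
O=[("side",.156,(306.1,203.6)),("side",.135,(305.7,210.8)),("side",.066,(306.7,229.1)),("side",.045,(307,234.4)),("top",.156,(243.8,199.9)),("top",.066,(249.8,206)),("top",.135,(244,199)),("top",.045,(250.1,206.8))]
f=lambda p:np.array([proj(n,[p[0],p[1],z])[0]-u for n,z,u in O]).ravel()
s=least_squares(f,[.55,.08],loss="soft_l1"); print(s.x.round(4)); print(f(s.x).reshape(-1,2).round(1).tolist())
# same for the sockets now (robot kinematics + images), assume predicted z
pc,Rc=cur(); w=[pc+(Rc*FL).apply(np.array(X)-[.0026,0,.1415]) for X in((.08,0,.015),(.08,0,.105),(.08,0,.127),(.08,0,.037))]
P=[("side",w[0],(328.1,211.5)),("side",w[1],(327.2,186.4)),("top",w[2],(243.7,165.4)),("top",w[3],(250,175)),("top",w[0],(251.7,174.0)),("top",w[1],(248.4,167.1))]
g=lambda d:np.array([proj(n,X+np.append(d,0))[0]-u for n,X,u in P]).ravel()
r=least_squares(g,[0,0],loss="soft_l1");print("socket image correction",r.x.round(4),g(r.x).reshape(-1,2).round(1).tolist())
print("tilt door z",(Rc*FL).apply([0,0,1]).round(4))
E
```

```text
[0.5527 0.0833]
[[-0.1, -0.0], [0.5, -1.1], [0.2, -0.0], [0.1, 0.4], [-0.6, -0.1], [-0.6, -0.4], [0.7, 2.2], [0.4, 0.1]]
socket image correction [ 0.002  -0.0009] [[-0.4, 1.3], [0.5, 0.2], [0.4, -0.5], [0.3, -1.2], [-0.1, 1.8], [-2.7, 0.1]]
tilt door z [ 0.006  -0.0023  1.    ]
```

```bash
sed -i 's/PIN=np.array.*$/PIN=np.array([.5525,.0834,.045])/' plan.py; python3 - <<'E'
from plan import *
p,R=hang(85,.042,.02); rows(p,R,6)
E
```

```text
N 6 t [-0.0081, -0.0004, 0.0029] rot [-0.01, 0.06, -0.03] | total T [-0.0488, -0.0025, 0.0177] rot [-0.1, 0.4, -0.2]
  path mid [0.665 0.066 0.219] end [0.649 0.069 0.214]
```

```bash

python3 -m creep '[{"translation":[-0.008,-0.0004,0.002],"rot":[0,0.06,0],"jaw":0.005},{"translation":[-0.008,-0.0004,0.002],"rot":[0,0.06,0],"jaw":0.005},{"translation":[-0.008,-0.0004,0.002],"rot":[0,0.06,0],"jaw":0.005},{"translation":[-0.008,-0.0004,0.002],"rot":[0,0.06,0],"jaw":0.005},{"translation":[-0.008,-0.0004,0.002],"rot":[0,0.06,0],"jaw":0.005},{"translation":[-0.008,-0.0004,0.002],"rot":[0,0.06,0],"jaw":0.005},{"translation":[0,0,0],"rot":[0,0,0],"jaw":0.005},{"translation":[0,0,0],"rot":[0,0,0],"jaw":0.005}]'
python3 - <<'E'
from plan import *
for i in range(2): st()
p,R=hang(85,.042,0.0); rows(p,R,4)
for n in("side","top"): cv2.imwrite(f"pics/{n}16.png",optics.get_image(n)[:,:,::-1])
st()
s=cv2.imread("pics/side16.png");t=cv2.imread("pics/top16.png")
a=cv2.resize(s[150:250,270:370],(400,400),interpolation=2);b=cv2.resize(t[150:230,210:290],(400,400),interpolation=2)
cv2.imwrite("pics/c16.png",np.hstack([a,b]))
E
```

```text
clock: 18.38
position: [0.6495, 0.0694, 0.219]
ee_rot: [-3.131, 0.234, 0.0]
force: [0.2, -1.5, -3.2]
width: 0.15
t 18.38 tcp [0.6495 0.0694 0.219 ] F [ 0.2 -1.5 -3.2] w 0.0137 doorframe [-0.3229  0.0363  0.1966] j [-0.81  0.71  1.1   1.58 -0.65  1.26 -1.33]
t 18.38 tcp [0.6495 0.0694 0.219 ] F [ 0.2 -1.5 -3.2] w 0.0137 doorframe [-0.3229  0.0363  0.1966] j [-0.81  0.71  1.1   1.58 -0.65  1.26 -1.33]
N 4 t [-0.0051, 0.0001, 0.0014] rot [-0.02, 0.01, -0.04] | total T [-0.0206, 0.0003, 0.0055] rot [-0.1, 0.0, -0.2]
  path mid [0.634 0.071 0.215] end [0.629 0.072 0.214]
t 18.48 tcp [0.65   0.069  0.2191] F [-0.6  0.9 -3.3] w 0.0139 doorframe [-0.3226  0.0369  0.1965] j [-0.81  0.71  1.1   1.58 -0.66  1.26 -1.33]
```

View pics/c16.png

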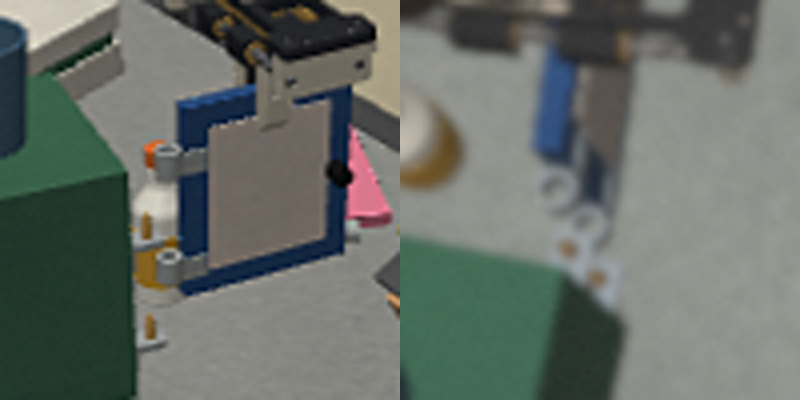

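Both sockets sit at the right heights (side crop (168,160) and (170,265); pintles at (147,225) and (150,325)). Moving in the last 20 mm.

```bash

python3 -m creep '[{"translation":[-0.005,0,0.001],"rot":[0,0,0],"jaw":0.005},{"translation":[-0.005,0,0.001],"rot":[0,0,0],"jaw":0.005},{"translation":[-0.005,0,0.001],"rot":[0,0,0],"jaw":0.005},{"translation":[-0.005,0,0.001],"rot":[0,0,0],"jaw":0.005},{"translation":[0,0,0],"rot":[0,0,0],"jaw":0.005},{"translation":[0,0,0],"rot":[0,0,0],"jaw":0.005}]'
python3 - <<'E'
from plan import *
st()
p,R=hang(85,.042,0.0); rows(p,R,1)
Rd=cur()[1]*FL; print("door z",Rd.apply([0,0,1]).round(4))
for n in("side","top"): cv2.imwrite(f"pics/{n}17.png",optics.get_image(n)[:,:,::-1])
st(); pc,Rc=cur()
for n in("side","top"):
  for k,X in dict(shtop=(.08,0,.127),sltop=(.08,0,.037),sh=(.08,0,.105),sl=(.08,0,.015)).items():
    w=pc+(Rc*FL).apply(np.array(X)-[.0026,0,.1415]);print(n,k,w.round(4),proj(n,w)[0].round(1))
s=cv2.imread("pics/side17.png");t=cv2.imread("pics/top17.png")
a=cv2.resize(s[170:250,270:350],(400,400),interpolation=2);b=cv2.resize(t[170:230,220:280],(400,400),interpolation=2)
cv2.imwrite("pics/c17.png",np.hstack([a,b]))
E
```

```text
clock: 18.98
position: [0.6312, 0.0716, 0.2158]
ee_rot: [-3.132, 0.234, -0.007]
force: [5.9, -1.9, -2.7]
width: 0.149
t 18.98 tcp [0.6312 0.0716 0.2158] F [ 5.9 -1.9 -2.7] w 0.0137 doorframe [-0.3245  0.0188  0.2031] j [-0.85  0.68  1.11  1.64 -0.65  1.23 -1.32]
N 1 t [-0.0021, -0.0001, 0.0023] rot [-0.06, -0.24, -0.17] | total T [-0.0021, -0.0001, 0.0023] rot [-0.1, -0.2, -0.2]
  path mid [0.629 0.072 0.214] end [0.629 0.072 0.214]
door z [-4.3e-03 -4.0e-04  1.0e+00]
t 19.08 tcp [0.6312 0.0716 0.2157] F [ 6.1 -1.  -1.8] w 0.0139 doorframe [-0.3245  0.0188  0.203 ] j [-0.85  0.68  1.11  1.64 -0.65  1.23 -1.32]
side shtop [0.5547 0.0832 0.2009] [306.1 189.9]
side sltop [0.5551 0.0832 0.1109] [307.1 216.4]
side sh [0.5548 0.0832 0.1789] [306.4 196.6]
side sl [0.5552 0.0832 0.0889] [307.4 222.5]
top shtop [0.5547 0.0832 0.2009] [239.9 195.6]
top sltop [0.5551 0.0832 0.1109] [246.4 201.9]
top sh [0.5548 0.0832 0.1789] [241.6 197.3]
top sl [0.5552 0.0832 0.0889] [247.8 203.3]
```

View pics/c17.png

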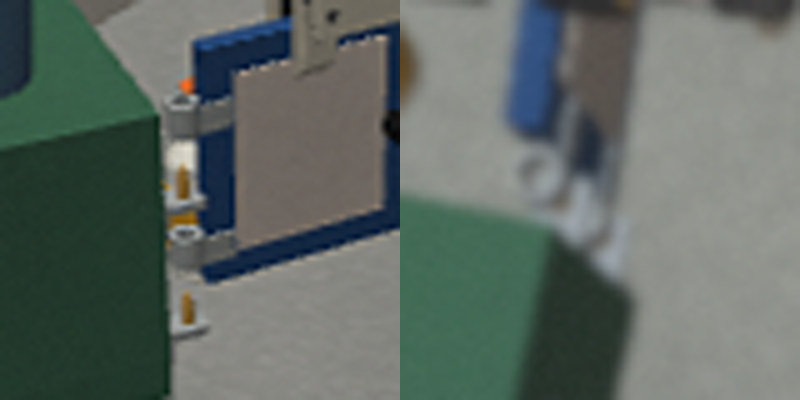

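```bash
python3 - <<'E'
from plan import *
for pin in ([.5527,.0833],[.5525,.0834]):
    print([proj(n,[*pin,z])[0].round(1).tolist() for n in("side","top") for z in(.2009,.1109)])
P=[("side",.2009,(306.1,190.1)),("side",.1109,(306.9,216.1)),("top",.2009,(240.7,196.1)),("top",.1109,(247.2,202.2))]
g=lambda d:np.array([proj(n,[*d,z])[0]-u for n,z,u in P]).ravel()
r=least_squares(g,[.55,.08]);print("socket img",r.x.round(4),r.fun.round(1))
f=6
for n,(x0,y0,x1,y1) in dict(side=(285,195,335,245),top=(225,185,275,235)).items():
    im=cv2.imread(f"pics/{n}0.png"); o=cv2.resize(im[y0:y1,x0:x1],None,fx=8,fy=8,interpolation=2)
    RC=Rn.from_euler("z",CY)
    for z in(.045,.135):
        for L in(.006,.010):
            for w in(-.01,.01):
                X=np.array([.5527,.0833,z])+RC.apply([-L,w,0]); u=(proj(n,X)[0]-[x0,y0]+.5)*8
                cv2.circle(o,tuple(int(v) for v in u),2,(255,0,255) if L<.008 else (255,255,0),-1)
        u=(proj(n,[.5527,.0833,z+.021])[0]-[x0,y0]+.5)*8;cv2.circle(o,tuple(int(v) for v in u),2,(0,0,255),-1)
    cv2.imwrite(f"pics/br_{n}.png",o)
a=cv2.imread("pics/br_side.png");b=cv2.imread("pics/br_top.png");cv2.imwrite("pics/br.png",np.hstack([a,b]))
E
```

```text
[[305.5, 190.1], [306.5, 216.6], [239.8, 196.5], [246.3, 202.8]]
[[305.4, 190.1], [306.4, 216.6], [239.8, 196.6], [246.3, 202.9]]
socket img [0.5539 0.0817] [ 0.1  0.1  0.2  0.6 -0.2 -0.1 -0.2  0.1]
```

View pics/br.png

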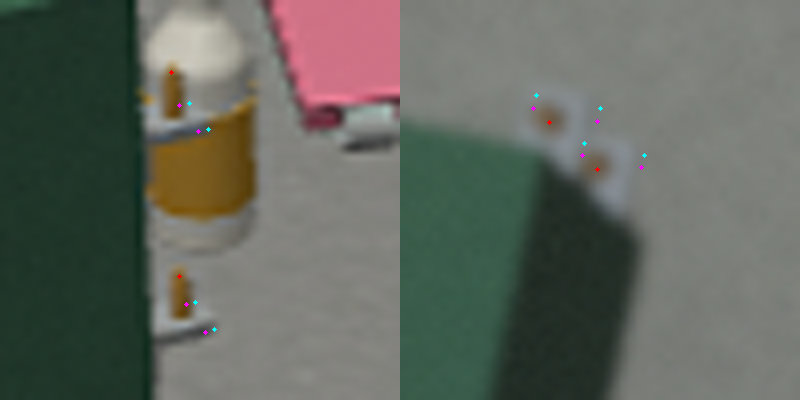

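Measured in the same cameras, sockets and pintles agree to within about 2 mm. The 6 N looks like the panel edge touching the upper bracket's end. I'll ease off 1 mm and lower in small steps, watching the force.

```bash

python3 -m creep '[{"translation":[0.001,-0.001,0],"rot":[0,-0.2,0],"jaw":0.005},{"translation":[0,0,0.005],"rot":[0,0,0],"jaw":0.005},{"translation":[0,0,0.005],"rot":[0,0,0],"jaw":0.005},{"translation":[0,0,0.005],"rot":[0,0,0],"jaw":0.005},{"translation":[0,0,0],"rot":[0,0,0],"jaw":0.005},{"translation":[0,0,0],"rot":[0,0,0],"jaw":0.005}]'
python3 - <<'E'
from plan import *
st(); pc,Rc=cur()
print("sl",(pc+(Rc*FL).apply(np.array((.08,0,.015))-[.0026,0,.1415])).round(4),"doorz",(Rc*FL).apply([0,0,1]).round(4))
for n in("side","top"): cv2.imwrite(f"pics/{n}18.png",optics.get_image(n)[:,:,::-1])
s=cv2.imread("pics/side18.png");t=cv2.imread("pics/top18.png")
a=cv2.resize(s[175:240,280:345],(400,400),interpolation=2);b=cv2.resize(t[180:220,225:265],(400,400),interpolation=2)
cv2.imwrite("pics/c18.png",np.hstack([a,b]))
E
```

```text
clock: 19.58
position: [0.6316, 0.0728, 0.1992]
ee_rot: [-3.132, 0.234, 0.003]
force: [6.3, -1.8, -6.9]
width: 0.146
t 19.58 tcp [0.6316 0.0728 0.1992] F [ 6.3 -1.8 -6.9] w 0.0134 doorframe [-0.3257  0.0109  0.1885] j [-0.84  0.7   1.1   1.65 -0.66  1.21 -1.31]
sl [0.5548 0.0845 0.0729] doorz [ 0.0019 -0.0011  1.    ]
```

View pics/c18.png

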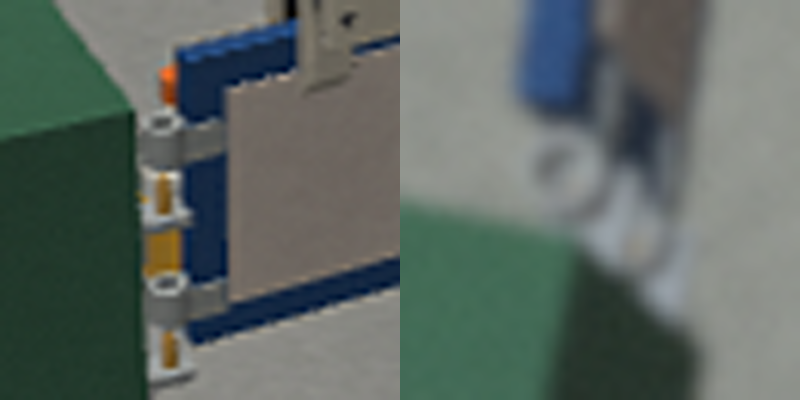

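Upper socket (161,130) sits over its pintle (163,190) and lower (167,290) over (169,350). The top view shows brass inside both bores. I'll continue down, easing outward a touch.

```bash

python3 -m creep '[{"translation":[0.0015,0,0.0],"rot":[0,0,0],"jaw":0.005},{"translation":[0,0,0.004],"rot":[0,0,0],"jaw":0.005},{"translation":[0,0,0.004],"rot":[0,0,0],"jaw":0.005},{"translation":[0,0,0],"rot":[0,0,0],"jaw":0.005}]'
python3 - <<'E'
from plan import *
st(); pc,Rc=cur(); print(arm.observe()["ft_torque"].round(2))
print("sl",(pc+(Rc*FL).apply(np.array((.08,0,.015))-[.0026,0,.1415])).round(4),"doorz",(Rc*FL).apply([0,0,1]).round(4))
E
```

```text
clock: 20.02
position: [0.6321, 0.0728, 0.1908]
ee_rot: [-3.131, 0.234, 0.007]
force: [3.4, -1.7, -6.5]
width: 0.149
t 20.02 tcp [0.6321 0.0728 0.1908] F [ 3.4 -1.7 -6.5] w 0.0136 doorframe [-0.3257  0.0071  0.181 ] j [-0.84  0.71  1.09  1.66 -0.67  1.2  -1.31]
[-0.27 -0.91  0.02]
sl [0.555  0.0845 0.0647] doorz [ 0.0042 -0.0017  1.    ]
```

```bash

python3 -m creep '[{"translation":[0.0007,0,0.003],"rot":[0,0,0],"jaw":0.005},{"translation":[0,0,0.003],"rot":[0,0,0],"jaw":0.005},{"translation":[0,0,0],"rot":[0,0,0],"jaw":0.005}]'
python3 - <<'E'
from plan import *
st(); pc,Rc=cur(); print(arm.observe()["ft_torque"].round(2))
print("sl",(pc+(Rc*FL).apply(np.array((.08,0,.015))-[.0026,0,.1415])).round(4),"doorz",(Rc*FL).apply([0,0,1]).round(4))
for n in("side","top"): cv2.imwrite(f"pics/{n}19.png",optics.get_image(n)[:,:,::-1])
s=cv2.imread("pics/side19.png");t=cv2.imread("pics/top19.png")
a=cv2.resize(s[175:240,280:345],(400,400),interpolation=2);b=cv2.resize(t[180:220,225:265],(400,400),interpolation=2)
cv2.imwrite("pics/c19.png",np.hstack([a,b]))
E
```

```text
clock: 20.27
position: [0.6328, 0.0727, 0.1858]
ee_rot: [-3.131, 0.234, 0.007]
force: [1.2, -0.2, 3.1]
width: 0.149
t 20.27 tcp [0.6328 0.0727 0.1858] F [ 1.2 -0.2  3.1] w 0.0137 doorframe [-0.3256  0.0052  0.1763] j [-0.83  0.72  1.08  1.66 -0.68  1.19 -1.3 ]
[ 0.06  0.46 -0.04]
sl [0.5558 0.0845 0.0597] doorz [ 0.0041 -0.0023  1.    ]
```

View pics/c19.png

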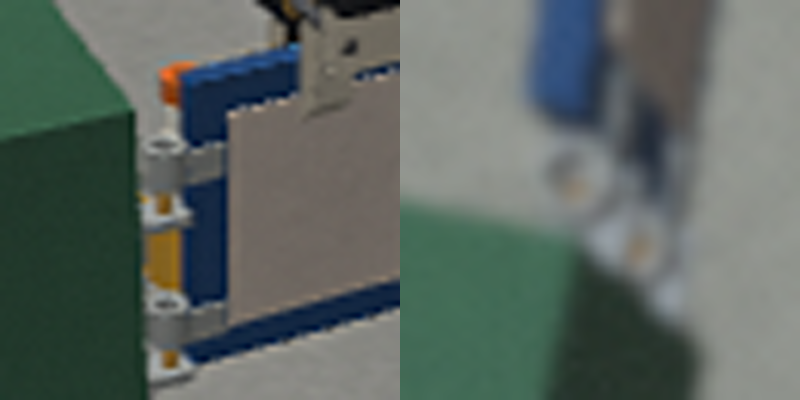

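```bash

python3 -m creep '[{"translation":[0,-0.0015,0],"rot":[0,0,0],"jaw":0.005},{"translation":[0,0,0],"rot":[0,0,0],"jaw":0.005}]'
python3 - <<'E'
from plan import *
st(); print(arm.observe()["ft_torque"].round(2))
E
python3 -m creep '[{"translation":[0,0,0.003],"rot":[0,0,0],"jaw":0.005},{"translation":[0,0,0],"rot":[0,0,0],"jaw":0.005}]'
python3 - <<'E'
from plan import *
st(); print(arm.observe()["ft_torque"].round(2))
E
```

```text
clock: 20.53
position: [0.633, 0.0736, 0.1859]
ee_rot: [-3.132, 0.234, 0.007]
force: [-0.1, -2.6, 3.0]
width: 0.149
t 20.53 tcp [0.633  0.0736 0.1859] F [-0.1 -2.6  3. ] w 0.0137 doorframe [-0.3266  0.0054  0.1763] j [-0.83  0.72  1.08  1.66 -0.68  1.19 -1.31]
[-0.78  0.65  0.18]
clock: 20.7
position: [0.635, 0.0732, 0.1843]
ee_rot: [-3.132, 0.235, -0.001]
force: [2.7, -2.2, 11.8]
width: 0.153
t 20.7 tcp [0.635  0.0732 0.1843] F [ 2.7 -2.2 11.8] w 0.0141 doorframe [-0.3263  0.0063  0.174 ] j [-0.83  0.72  1.08  1.66 -0.68  1.19 -1.3 ]
[-0.65  0.09  0.16]
```

```bash

python3 -m creep '[{"translation":[0.001,0.001,-0.002],"rot":[0,0,0],"jaw":0.005},{"translation":[0,0,0],"rot":[0,0,0],"jaw":0.005}]'
python3 - <<'E'
from plan import *
st(); pc,Rc=cur(); print(arm.observe()["ft_torque"].round(2))
print("sl",(pc+(Rc*FL).apply(np.array((.08,0,.015))-[.0026,0,.1415])).round(4),"doorz",(Rc*FL).apply([0,0,1]).round(4))
for n in("side","top"): cv2.imwrite(f"pics/{n}20.png",optics.get_image(n)[:,:,::-1])
s=cv2.imread("pics/side20.png");t=cv2.imread("pics/top20.png")
a=cv2.resize(s[175:240,280:345],(400,400),interpolation=2);b=cv2.resize(t[180:220,225:265],(400,400),interpolation=2)
cv2.imwrite("pics/c20.png",np.hstack([a,b]))
E
```

```text
clock: 20.87
position: [0.6342, 0.0729, 0.185]
ee_rot: [-3.131, 0.235, 0.005]
force: [1.8, -0.8, 2.0]
width: 0.151
t 20.87 tcp [0.6342 0.0729 0.185 ] F [ 1.8 -0.8  2. ] w 0.0139 doorframe [-0.3259  0.006   0.1749] j [-0.83  0.72  1.08  1.66 -0.68  1.19 -1.3 ]
[-0.22 -0.13 -0.01]
sl [0.5573 0.0847 0.0588] doorz [ 0.0033 -0.002   1.    ]
```

View pics/c20.png

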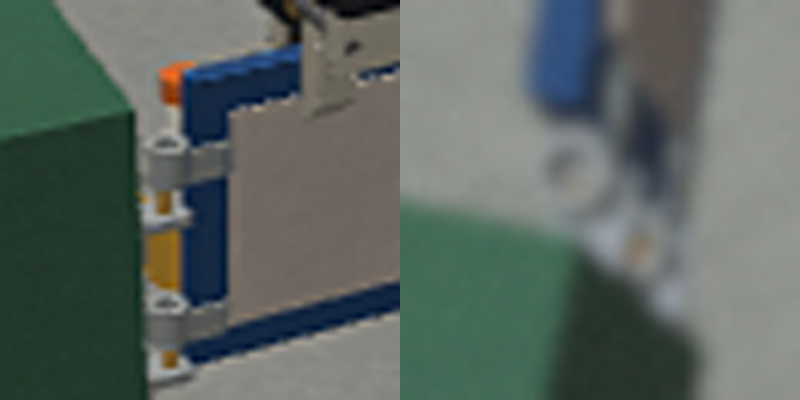

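In-grip tilt: against the pintles, the door's hinge edge leans about 1.3° (top outward), from the sockets landing on the tapers. I'll lift off, grip harder, straighten the tilt, and re-measure.

```bash

python3 -m creep '[{"translation":[0,0,-0.006],"rot":[0,0,0],"jaw":0.0},{"translation":[0,0,-0.006],"rot":[0,0,0],"jaw":0.0},{"translation":[0,0,-0.002],"rot":[0,0.6,0],"jaw":0.0},{"translation":[0,0,0],"rot":[0,0.6,0],"jaw":0.0},{"translation":[0,0,0],"rot":[0,0,0],"jaw":0.0},{"translation":[0,0,0],"rot":[0,0,0],"jaw":0.0}]' 60
python3 - <<'E'
from plan import *
st(); pc,Rc=cur(); print(arm.observe()["ft_torque"].round(2))
print("sl",(pc+(Rc*FL).apply(np.array((.08,0,.015))-[.0026,0,.1415])).round(4),"doorz",(Rc*FL).apply([0,0,1]).round(4))
for n in("side","top"): cv2.imwrite(f"pics/{n}21.png",optics.get_image(n)[:,:,::-1])
s=cv2.imread("pics/side21.png");t=cv2.imread("pics/top21.png")
cv2.imwrite("pics/c21.png",cv2.resize(s[165:240,285:360],(600,600),interpolation=2))
cv2.imwrite("pics/c21t.png",cv2.resize(t[175:220,220:265],(600,600),interpolation=2))
E
```

```text
clock: 21.47
position: [0.6334, 0.0733, 0.1986]
ee_rot: [-3.132, 0.234, -0.025]
force: [-0.3, -0.4, -4.0]
width: 0.149
t 21.47 tcp [0.6334 0.0733 0.1986] F [-0.3 -0.4 -4. ] w 0.0137 doorframe [-0.3263  0.0121  0.1871] j [-0.85  0.7   1.1   1.66 -0.67  1.19 -1.31]
[-0.02  0.21 -0.03]
sl [0.5589 0.0848 0.0709] doorz [-1.620e-02  7.000e-04  9.999e-01]
```

View pics/c21.png

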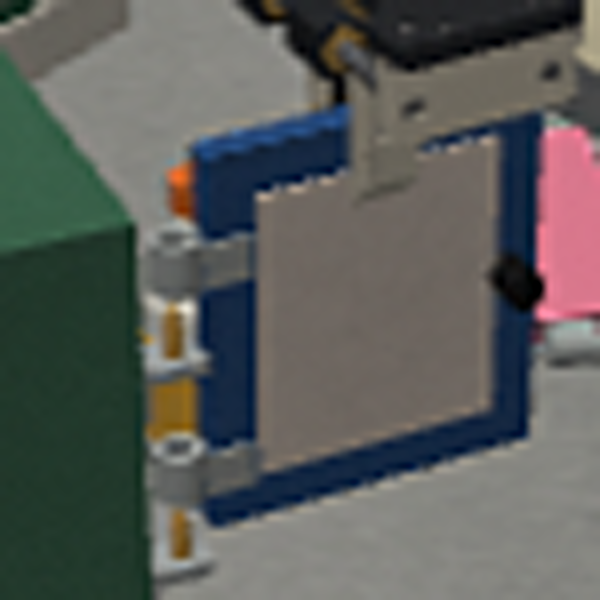

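View pics/c21t.png

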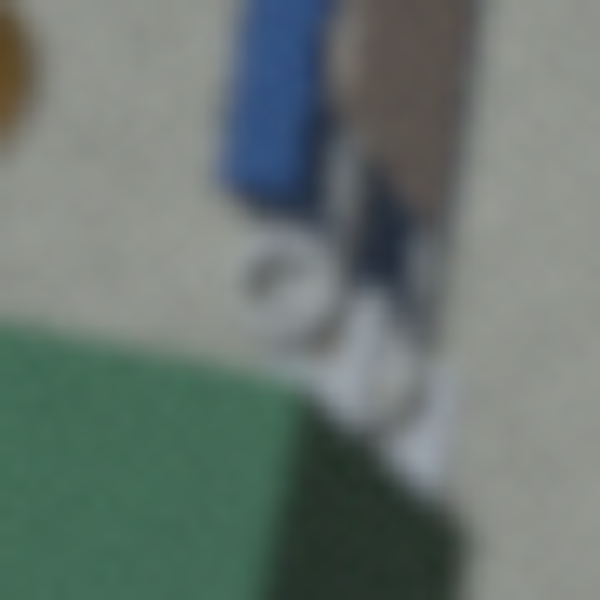

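```bash
cat > dfit.py <<'E'
from plan import *
def fit(O):
    pc,Rc=cur(); Rd=Rc*FL; p0=pc+Rd.apply(np.array((.08,0,.015))-[.0026,0,.1415])
    S=np.array([.08,0,.015])
    def W(p,X): return p[:3]+(Rd*Rn.from_rotvec([p[5],p[4],p[3]])).apply(np.array(X)-S)
    f=lambda p:np.concatenate([np.ravel([proj(n,W(p,X))[0]-u for n,X,u in O]),(p[:3]-p0)/.003*.5,p[3:4]/.03*.5,p[5:]/.005])
    r=least_squares(f,[*p0,0,0,0],loss="soft_l1"); p=r.x
    print("kin sl",p0.round(4),"fit sl",p[:3].round(4),"sh",W(p,(.08,0,.105)).round(4),"dyaw,dtilt,droll deg",np.degrees(p[3:]).round(2),"doorz",(Rd*Rn.from_rotvec([p[5],p[4],p[3]])).apply([0,0,1]).round(4))
    print(r.fun[:2*len(O)].reshape(-1,2).round(1).tolist()); return p
E
python3 - <<'E'
from dfit import *
s=lambda x,y:(285+x/8-.5,165+y/8-.5); t=lambda x,y:(220+x*45/600-.5,175+y*45/600-.5)
O=[("side",(.07,.007,0),s(212,524)),("side",(-.07,.007,0),s(527,435)),("side",(-.07,.007,.16),s(543,114)),("side",(.07,.007,.16),s(199,160)),
("side",(.08,0,.127),s(175,239)),("side",(.08,0,.037),s(179,447)),("top",(.08,0,.127),t(290,283)),("top",(.08,0,.037),t(376,365)),("top",(.07,-.007,.16),t(228,180))]
fit(O)
# pintle visible centreline
O=[("side",.156,s(172,298)),("side",.138,s(174,350)),("side",.066,s(180,508)),("side",.048,s(182,556)),("top",.150,(243.1,199.3)),("top",.06,(248.9,205))]
f=lambda p:np.array([proj(n,[p[0],p[1],z])[0]-u for n,z,u in O]).ravel()
r=least_squares(f,[.55,.08],loss="soft_l1"); print("pin",r.x.round(4)); print(f(r.x).reshape(-1,2).round(1).tolist())
E
```

```text
kin sl [0.5592 0.0846 0.0708] fit sl [0.5549 0.084  0.0735] sh [0.5563 0.0836 0.1635] dyaw,dtilt,droll deg [ 1.13 -1.87 -0.05] doorz [ 0.016  -0.0044  0.9999]
[[0.3, 1.1], [0.4, 0.5], [0.5, -4.9], [1.5, -0.0], [0.4, -0.0], [0.3, 0.2], [-0.3, 0.2], [-0.6, 0.9], [-0.7, 0.5]]
pin [0.5549 0.0855]
[[0.2, 1.3], [0.1, 0.1], [0.1, 0.5], [0.0, -0.6], [-0.4, 0.0], [-0.2, 0.2]]
```

```bash

python3 -m creep '[{"translation":[-0.0015,-0.0012,0],"rot":[0,0.8,0],"jaw":0.0},{"translation":[0,0,0],"rot":[0,0,0],"jaw":0.0},{"translation":[0,0,0],"rot":[0,0,0],"jaw":0.0}]'
python3 - <<'E'
from plan import *
st(); pc,Rc=cur(); print(arm.observe()["ft_torque"].round(2))
for n in("side","top"): cv2.imwrite(f"pics/{n}22.png",optics.get_image(n)[:,:,::-1])
s=cv2.imread("pics/side22.png");t=cv2.imread("pics/top22.png")
cv2.imwrite("pics/c22.png",cv2.resize(s[165:240,285:360],(600,600),interpolation=2))
cv2.imwrite("pics/c22t.png",cv2.resize(t[175:220,220:265],(600,600),interpolation=2))
E
```

```text
clock: 21.82
position: [0.6325, 0.0746, 0.1987]
ee_rot: [3.132, -0.234, 0.048]
force: [0.5, -0.2, -3.7]
width: 0.149
t 21.82 tcp [0.6325 0.0746 0.1987] F [ 0.5 -0.2 -3.7] w 0.0137 doorframe [-0.3275  0.0113  0.1877] j [-0.87  0.69  1.11  1.68 -0.67  1.17 -1.31]
[-0.02  0.25 -0.01]
```

View pics/c22.png

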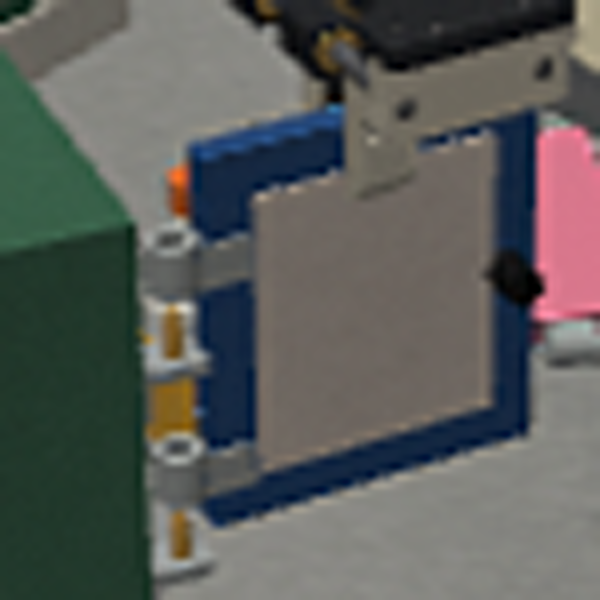

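View pics/c22t.png

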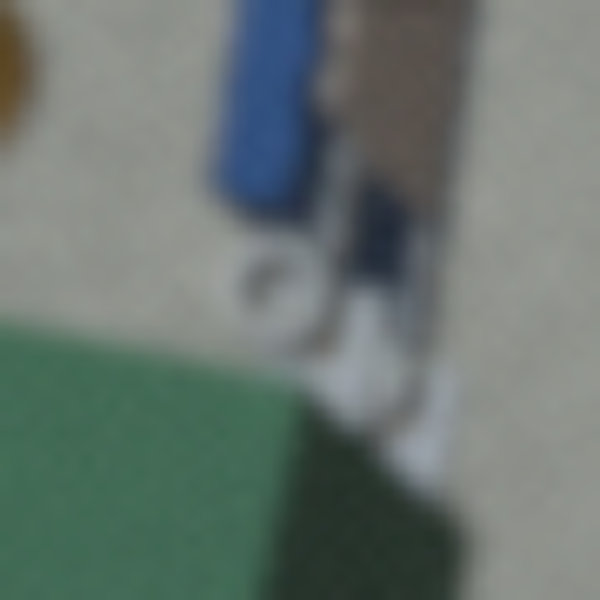

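```bash
python3 - <<'E'
from dfit import *
s=lambda x,y:(285+x/8-.5,165+y/8-.5); t=lambda x,y:(220+x*45/600-.5,175+y*45/600-.5)
O=[("side",(.07,.007,0),s(211,524)),("side",(-.07,.007,0),s(527,433)),("side",(.07,.007,.16),s(193,160)),
("side",(.08,0,.127),s(171,239)),("side",(.08,0,.037),s(178,447)),("top",(.08,0,.127),t(276,287)),("top",(.08,0,.037),t(374,370)),("top",(.07,-.007,.16),t(220,183))]
fit(O)
E
```

```text
kin sl [0.5601 0.0855 0.07  ] fit sl [0.5555 0.0851 0.0736] sh [0.5559 0.085  0.1636] dyaw,dtilt,droll deg [ 1.05 -2.03 -0.02] doorz [ 0.0043 -0.002   1.    ]
[[0.5, 0.8], [0.4, 0.1], [1.6, -0.2], [0.4, -0.2], [0.3, -0.0], [0.1, 0.2], [-0.9, 0.4], [-0.8, 0.8]]
```

Sockets and pintles now agree within about 1 mm, with the lean under 0.3°. Lowering.

```bash

python3 -m creep '[{"translation":[0,0,0.004],"rot":[0,0,0],"jaw":0.0},{"translation":[0,0,0.004],"rot":[0,0,0],"jaw":0.0},{"translation":[0,0,0.003],"rot":[0,0,0],"jaw":0.0},{"translation":[0,0,0],"rot":[0,0,0],"jaw":0.0}]'
python3 -m creep '[{"translation":[0,0,0.003],"rot":[0,0,0],"jaw":0.0},{"translation":[0,0,0],"rot":[0,0,0],"jaw":0.0}]'
python3 - <<'E'
from plan import *
st(); print(arm.observe()["ft_torque"].round(2))
E
```

```text
clock: 22.25
position: [0.6327, 0.0744, 0.1868]
ee_rot: [3.131, -0.234, 0.046]
force: [-0.3, 0.3, -3.6]
width: 0.152
clock: 22.42
position: [0.633, 0.0742, 0.1843]
ee_rot: [3.131, -0.234, 0.048]
force: [1.1, 0.1, -4.6]
width: 0.148
t 22.42 tcp [0.633  0.0742 0.1843] F [ 1.1  0.1 -4.6] w 0.0136 doorframe [-0.3272  0.0046  0.1749] j [-0.86  0.7   1.09  1.69 -0.68  1.14 -1.3 ]
[-0.08  0.23 -0.02]
```

```bash

python3 -m creep '[{"translation":[0,0,0.003],"rot":[0,0,0],"jaw":0.0},{"translation":[0,0,0],"rot":[0,0,0],"jaw":0.0}]'
python3 -m creep '[{"translation":[0,0,0.003],"rot":[0,0,0],"jaw":0.0},{"translation":[0,0,0],"rot":[0,0,0],"jaw":0.0}]'
python3 - <<'E'
from plan import *
st(); print(arm.observe()["ft_torque"].round(2))
E
```

```text
clock: 22.58
position: [0.6331, 0.0743, 0.1813]
ee_rot: [3.131, -0.234, 0.048]
force: [0.2, -0.1, -4.2]
width: 0.145
clock: 22.75
position: [0.6332, 0.0743, 0.1783]
ee_rot: [3.131, -0.234, 0.048]
force: [-0.3, -0.4, -4.0]
width: 0.151
t 22.75 tcp [0.6332 0.0743 0.1783] F [-0.3 -0.4 -4. ] w 0.0139 doorframe [-0.3273  0.0017  0.1697] j [-0.85  0.71  1.09  1.7  -0.69  1.13 -1.29]
[-0.01  0.3   0.02]
```

No load at all. I'll continue to the seat, about 8 mm.

```bash

python3 -m creep '[{"translation":[0,0,0.003],"rot":[0,0,0],"jaw":0.0},{"translation":[0,0,0],"rot":[0,0,0],"jaw":0.0}]'
python3 -m creep '[{"translation":[0,0,0.002],"rot":[0,0,0],"jaw":0.0},{"translation":[0,0,0],"rot":[0,0,0],"jaw":0.0}]'
python3 -m creep '[{"translation":[0,0,0.002],"rot":[0,0,0],"jaw":0.0},{"translation":[0,0,0],"rot":[0,0,0],"jaw":0.0}]'
python3 - <<'E'
from plan import *
st(); print(arm.observe()["ft_torque"].round(2))
for n in("side","top"): cv2.imwrite(f"pics/{n}23.png",optics.get_image(n)[:,:,::-1])
s=cv2.imread("pics/side23.png");t=cv2.imread("pics/top23.png")
a=cv2.resize(s[175:250,285:360],(400,400),interpolation=2);b=cv2.resize(t[180:220,225:265],(400,400),interpolation=2)
cv2.imwrite("pics/c23.png",np.hstack([a,b]))
E
```

```text
clock: 22.92
position: [0.6332, 0.0743, 0.1753]
ee_rot: [3.131, -0.234, 0.048]
force: [-0.5, -0.1, -4.8]
width: 0.15
clock: 23.08
position: [0.6333, 0.0743, 0.1735]
ee_rot: [3.131, -0.234, 0.048]
force: [-0.9, -0.1, -4.0]
width: 0.149
clock: 23.25
position: [0.6336, 0.0742, 0.1721]
ee_rot: [3.132, -0.234, 0.049]
force: [-2.2, 0.8, 1.6]
width: 0.15
t 23.25 tcp [0.6336 0.0742 0.1721] F [-2.2  0.8  1.6] w 0.0137 doorframe [-0.3272 -0.0009  0.1641] j [-0.85  0.72  1.08  1.71 -0.7   1.12 -1.29]
[ 0.19  1.34 -0.04]
```

View pics/c23.png

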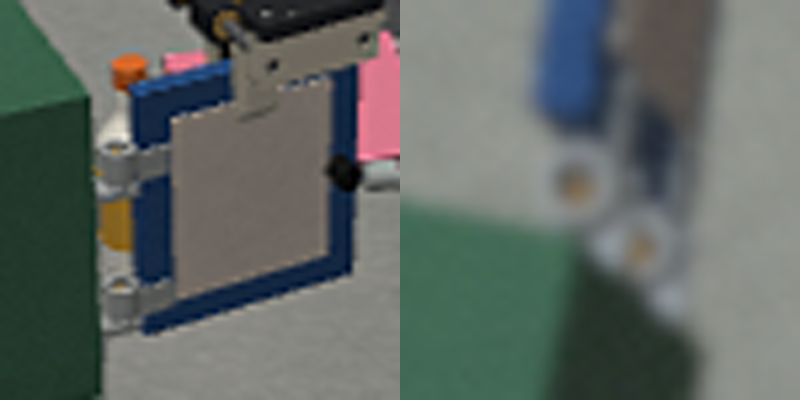

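Both sockets are down on the brackets, with brass filling both bores at the top and the load taken over. Letting go and withdrawing upward.

```bash

python3 -m creep '[{"translation":[0,0,0],"rot":[0,0,0],"jaw":0.02},{"translation":[0,0,0],"rot":[0,0,0],"jaw":0.03},{"translation":[0,0,0],"rot":[0,0,0],"jaw":0.04},{"translation":[0,0,0],"rot":[0,0,0],"jaw":0.045},{"translation":[0,0,0],"rot":[0,0,0],"jaw":0.045},{"translation":[0,0,0],"rot":[0,0,0],"jaw":0.045},{"translation":[0,0,0],"rot":[0,0,0],"jaw":0.045}]'
python3 - <<'E'
from plan import *
st()
for n in("side","top"): cv2.imwrite(f"pics/{n}24.png",optics.get_image(n)[:,:,::-1])
s=cv2.imread("pics/side24.png");t=cv2.imread("pics/top24.png")
a=cv2.resize(s[160:250,285:375],(400,400),interpolation=2);b=cv2.resize(t[130:220,205:295],(400,400),interpolation=2)
cv2.imwrite("pics/c24.png",np.hstack([a,b]))
E
```

```text
clock: 23.93
position: [0.6337, 0.0742, 0.1718]
ee_rot: [3.131, -0.234, 0.049]
force: [0.1, -0.1, 1.0]
width: 0.484
t 23.93 tcp [0.6337 0.0742 0.1718] F [ 0.1 -0.1  1. ] w 0.0444 doorframe [-0.3272 -0.0011  0.1638] j [-0.85  0.72  1.08  1.71 -0.7   1.12 -1.29]
```

View pics/c24.png

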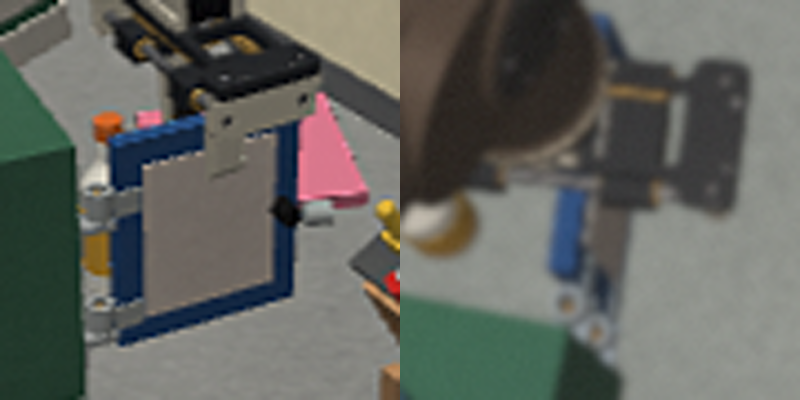

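```bash

python3 -m creep '[{"translation":[0,0,-0.01],"rot":[0,0,0],"jaw":0.045},{"translation":[0,0,-0.015],"rot":[0,0,0],"jaw":0.045},{"translation":[0,0,-0.015],"rot":[0,0,0],"jaw":0.045},{"translation":[0,0,-0.02],"rot":[0,0,0],"jaw":0.045},{"translation":[0,0,-0.03],"rot":[0,0,0],"jaw":0.045},{"translation":[0,0,-0.03],"rot":[0,0,0],"jaw":0.045},{"translation":[0,0,-0.03],"rot":[0,0,0],"jaw":0.045},{"translation":[0,0,0],"rot":[0,0,0],"jaw":0.045},{"translation":[0,0,0],"rot":[0,0,0],"jaw":0.045},{"translation":[0,0,0],"rot":[0,0,0],"jaw":0.045}]'
python3 - <<'E'
from plan import *
st()
for n in("side","top"): cv2.imwrite(f"pics/{n}25.png",optics.get_image(n)[:,:,::-1])
st()
s=cv2.imread("pics/side25.png");t=cv2.imread("pics/top25.png")
a=cv2.resize(s[160:250,285:375],(400,400),interpolation=2);b=cv2.resize(t[130:220,205:295],(400,400),interpolation=2)
cv2.imwrite("pics/c25.png",np.hstack([a,b]))
for th in("glue","mug","books"):
    d={n:np.array(r[0]["location"]) for n in("side","top") if (r:=optics.pinpoint(n,th))}
    if len(d)==2: print(th,tri(d)[0].round(3))
E
```

```text
clock: 24.87
position: [0.6288, 0.0748, 0.3218]
ee_rot: [3.132, -0.234, 0.049]
force: [-0.4, 0.2, 0.2]
width: 0.49
t 24.87 tcp [0.6288 0.0748 0.3218] F [-0.4  0.2  0.2] w 0.045 doorframe [-0.3276  0.0697  0.2961] j [-0.91  0.59  1.2   1.51 -0.56  1.39 -1.4 ]
t 24.97 tcp [0.6285 0.075  0.3208] F [ 0.   0.5 -0.3] w 0.0448 doorframe [-0.3278  0.0689  0.2954] j [-0.91  0.59  1.2   1.51 -0.56  1.39 -1.4 ]
glue [0.634 0.183 0.007]
mug [0.484 0.176 0.198]
books [ 0.501 -0.238  0.001]
```

View pics/c25.png

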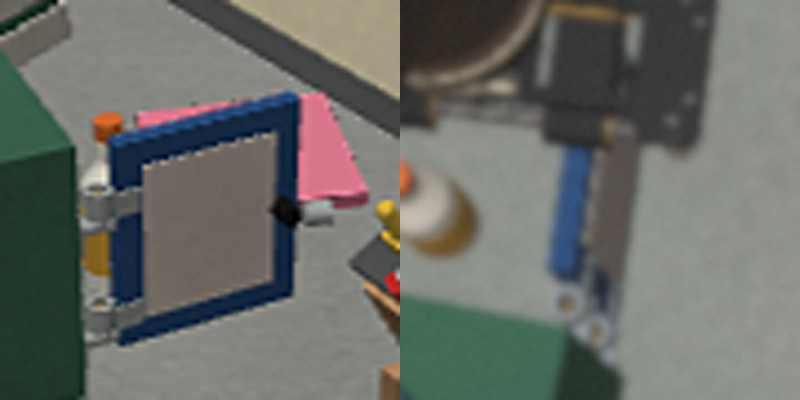

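View pics/side25.png

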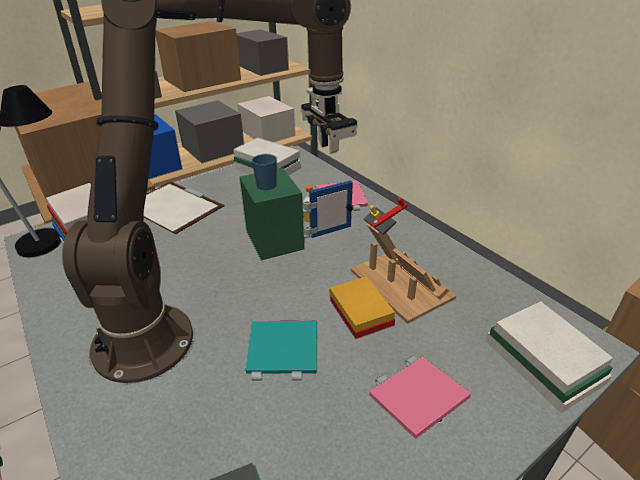

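```bash
python3 - <<'E'
from plan import *
s=cv2.imread("pics/side25.png");x0,y0,f=292,192,10
o=cv2.resize(s[y0:y0+50,x0:x0+60],None,fx=f,fy=f,interpolation=2)
for z in(.067,.157,.045,.135):
    u=(proj("side",[.5549,.0855,z])[0]-[x0,y0]+.5)*f; print(z,u.round(0)); cv2.circle(o,tuple(int(v) for v in u),3,(255,0,255),-1)
cv2.imwrite("pics/c26.png",o)
E
```

```text
0.067 [156. 367.]
0.157 [147. 113.]
0.045 [158. 427.]
0.135 [149. 177.]
```

View pics/c26.png

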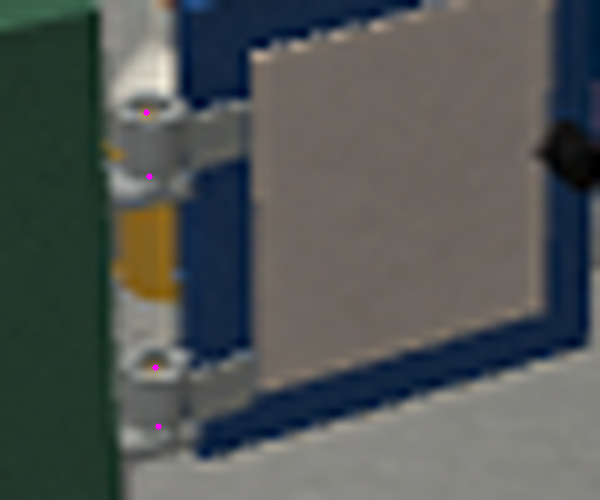

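The sockets sit flush on the brackets: rings at (150,107) and (155,362) against predicted seated (147,113) and (156,367), a difference under 2 mm. The door stayed put after release, and the glue, mug and books haven't moved. Handing in.

```bash
python3 -c "
from cell import arm
print(arm.observe()['force'].round(1)); print(arm.sign_off())"
```

```text
[0.2 0.4 0.4]
the job is handed in; nothing more can be done
None
```

The blue door is hanging on the cupboard at about 85° open, released, and the job is handed in at about 25 s on the clock; no verdict was reported.

- **Sequence:** I pushed the keeper to its stop with the bar still shut. Then I swung the bar to about 77°, drew the door 108 mm up the slope, turned it upright and lowered it onto both pintles.
- **First lowering failed:** the first try touched the upper bracket with about 6 N, then landed on the pintle tapers with up to 12 N and tilted the door 1–2° in the grip. I lifted off, straightened it and re-measured. The second lowering met no load until the seat.
- **Last checks:** both sockets appear to rest on their brackets, with brass showing at the top of each bore. In the side picture the socket rings sit about 0.5 px, under 2 mm, above the predicted seated position, which is within the calibration error. The door did not move after I released and withdrew, and the force on the tool read about zero.
- **Other things:** the glue bottle, mug and books measured within about 6 mm of where they started, no more than the measuring scatter. Nothing touched the counter.

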